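# Change the earring blocks in a drilling jig

## Task

Release the drilling jig: pull its red clamp knob up, turn it until the arms stand clear between the pockets, and push it fully back in. Then lay every drilled dark block flat in the yellow tray and seat every pale block flat and square in a pocket of the jig (one per pocket). Finally clamp them: pull the knob up again, turn it until the arms lie over the pockets, and push it fully home, leaving the spool, the dish and the pliers where they are.

Things in the scene. Friction and masses are not known exactly. Their poses are not given: they have to be found in the camera images.
- jig: Round aluminium drilling jig, 268 mm across, base 8 mm thick, fixed; three identical blue-walled pockets around a central clamp knob, pocket centres 82 mm from its axis. Three brass pins (16 mm thick, 47 mm high above the table, 36 mm from the axis) stand in the arms' way. Origin: centre of its underside, on the knob's vertical axis; z up.
- pocket0: Blue-walled pocket, 0 deg counter-clockwise (from above) from the jig's x axis. Opening 80 x 50 mm (x by y): a block has 2 mm play each side and fits either way round. Walls 8 mm thick, 10 mm high, tops rounded. Origin: centre of the white floor, 8 mm above the table; x along its length, outward from the knob; z up. A seated block's origin is here; its top is 20 mm above the walls.
- pocket1: Blue-walled pocket, 120 deg counter-clockwise (from above) from the jig's x axis. Opening 80 x 50 mm (x by y): a block has 2 mm play each side and fits either way round. Walls 8 mm thick, 10 mm high, tops rounded. Origin: centre of the white floor, 8 mm above the table; x along its length, outward from the knob; z up. A seated block's origin is here; its top is 20 mm above the walls.
- pocket2: Blue-walled pocket, 240 deg counter-clockwise (from above) from the jig's x axis. Opening 80 x 50 mm (x by y): a block has 2 mm play each side and fits either way round. Walls 8 mm thick, 10 mm high, tops rounded. Origin: centre of the white floor, 8 mm above the table; x along its length, outward from the knob; z up. A seated block's origin is here; its top is 20 mm above the walls.
- knob_grip (a point): Point on the clamp knob's vertical axis in its red grip bar, 66 mm above the table when the knob is in. Bar: 58 mm long (this frame's x), 16 mm wide (y), from 14 mm below to 14 mm above this point. Three steel arms (16 mm wide, reaching 62 mm from the axis, tops 19 mm below this point) turn and rise with it, one below the bar's -x end (white dot), the others 120 deg apart.
- knob_lift (a joint): How far the clamp knob is pulled out (straight up), m: 0 = in, fully home; 0.018 = fully out (stop). It stays where it is left; pulling or pushing takes about 3 to 6 N. When in, the arms' undersides are 1 mm above the tops of seated blocks; a block that is not seated flat stops them.
- knob_turn (a joint): Turn of the knob, rad, counter-clockwise from above: 0 = released (stop; arms midway between pockets), 1.047 = clamped (stop; an arm over the inner end of each pocket). Stays where left; takes about 0.05 N m. Brass pins block it when in (it turns only 0.08 rad); it passes them only when pulled out 10 mm or more (16 is comfortable), and goes back in only within about 0.07 rad of either stop.
- raw1: Pale, undrilled wooden earring-display block 76 x 46 x 30 mm (x long, y wide, z high), about 75 g; origin at the centre of its underside, x along its length, z up. May be absent. It has a single dark groove line on top. Starts on the table; 2 or 3 are present.
- raw2: Pale, undrilled wooden earring-display block 76 x 46 x 30 mm (x long, y wide, z high), about 75 g; origin at the centre of its underside, x along its length, z up. May be absent. It has a single dark groove line on top. Starts on the table; 2 or 3 are present.
- raw3: Pale, undrilled wooden earring-display block 76 x 46 x 30 mm (x long, y wide, z high), about 75 g; origin at the centre of its underside, x along its length, z up. May be absent. It has a single dark groove line on top. Starts on the table; 2 or 3 are present.
- done1: Dark wooden earring-display block 76 x 46 x 30 mm (x long, y wide, z high), about 75 g; origin at the centre of its underside, x along its length, z up. May be absent. It is drilled: two rows of four dark holes on top. Starts seated in a pocket of the jig; 1 or 2 are present.
- done2: Dark wooden earring-display block 76 x 46 x 30 mm (x long, y wide, z high), about 75 g; origin at the centre of its underside, x along its length, z up. May be absent. It is drilled: two rows of four dark holes on top. Starts seated in a pocket of the jig; 1 or 2 are present.
- tray: Shallow ochre-yellow tray, outside 130 x 190 mm (x by y) and 14 mm high, walls and floor 5 mm, fixed. Origin: centre of its underside; its floor is 5 mm above that; z up.
- spool: Bystander: spool of steel wire standing on end, 62 mm diameter, 60 mm tall; origin at the centre of its underside.
- dish: Bystander: black round slate dish with bead bracelets, 120 mm diameter, 22 mm tall; origin at the centre of its underside.
- pliers: Bystander: red-handled pliers lying flat, 140 mm long, 14 mm high; origin under the pivot, x towards the jaws.

How it is judged:
By the outcome, as a careful person would: the job done as asked, in the order asked, and still so for the second after the job is handed in, with the robot touching nothing.
Of done1, done2 only 1 to 2 are there at a start; the rules pass over those that are not, and their reading is None.
Of raw1, raw2, raw3 only 2 to 3 are there at a start; the rules pass over those that are not, and their reading is None.
At some moment in a run one of raw1, raw2, raw3 may be knocked a few centimetres aside while the robot is not near it.
Once in a run the grip may slacken for a moment while it holds something.
It also fails if it takes over 210 s, if anything falls off the work surface, if the arm or the gripper's body presses on something with over 40 N, if the wrist force passes 120 N, or if a joint passes its speed limit or range.

## Robot

A 6-joint arm with a two-finger parallel gripper is mounted at the origin on the work surface. World frame = base frame: x ahead of the robot, y to its left, z up, the work surface at z = 0. Lengths are in m, angles in rad, forces in N, time in s.
With the tool pointing down it reaches from about 0.35 to 0.85 m from the base axis. Payload 8.1 kg.
Tool frame: the origin (TCP) lies at the very end of the fingers, on their centre line; the grasp point (between the pads) lies 19 mm behind it; z points along the fingers, y is the line along which they close (so a half turn about z gives the same grasp; the last joint's range is limited). The gripper opens to 93 mm and grips with 3 to 60 N. Pads are 15 mm wide; open, the fingers measure 128 mm over their backs; the gripper's body (75 mm by 188 mm) begins 65 mm behind the grasp point.
Start: joints at [1.125, 0.13, 1.488, -0, 1.523, -0.085], TCP at [0.212, 0.561, 0.191] pointing down, gripper open.
Joint ranges: [-2.96, 2.96], [-0.89, 2.26], [0.02, 2.5], [-1.34, 4.48], [0, 2.73], [-2.66, 2.66]. Speed limits (rad/s): [2.39, 2.39, 2.79, 3.14, 3.14, 3.14].

## Interface

Orientations are given as a rotation vector (axis times angle).
In Python, from plant import monitor, eyes, ticket gives the robot as it stands.
- The arm moves only by the tool arm_command, never from a script. Its argument "deltas" is a list that holds one entry, the list of rows, each a list of 6 numbers: the shift along the world's x, y, z in cm, then the turn, a rotation vector about the world's x, y, z in degrees. In form: [[[tx, ty, tz, rx, ry, rz], ...]]. A call has 1 to 12 rows; each row shifts and turns the commanded pose from where the row before left it; what a row does not reach is not made up. A row lasts 1/12 s, in which the tool goes at most 41.7 mm and 7.16 degrees, less where a joint would pass 70% of its speed; a pose out of reach is approached as far as the arm can. A call is refused whole if a number of a shift passes 4.17 or a number of a turn 7.16, either way. A call with a gripper value outside its range is refused whole. "gripper" is the opening, from -1 (shut) to 1 (fully open), set as the call begins (left out, the last holds). The fingers move at their own pace and stop on an object; "squeeze" is the grip in N (left out, the last holds). Time passes only in rows, so rows that do not move let the fingers close. It gives the time, the measured TCP pose, the force, the opening and the grip force at its end, in the units of the state.
- monitor.read_state(): the state, without advancing time (a new reading comes with each control period).
- eyes.read_camera(name): name is "scene" or "top" or "wrist"; returns the picture (480x640x3 uint8, blue, green, red); there is no depth.
- eyes.camera_model(name): a dict with "fx", "fy", "cx", "cy" (pixels), "k1" (the pictures are not rectified: a ray, as slopes to the right and down, at radius r is drawn at 1 + k1 r^2 times it, then the intrinsics apply), "rvec" (rotation vector, rad) and "tvec" (3), from world to camera coordinates, as OpenCV has them. Camera axes: x right, y down, z forward; pixel columns grow to the right and rows downward; lengths in m; the calibration is good to about 2 mm. A picture is of the moment at which its call begins: read the wrist's pose just before it. camera_model takes no time and is no camera call; for the wrist camera it gives the pose at the moment of the call.
- ticket.close_job(): hands the job in; it is judged then, once.
The state is a dict: "t": time; "q": joint angles; "dq": joint speeds; "joint_torque": joint torques, N m; "tool_pos": TCP position; "orientation": TCP orientation; "force": force on the tool from outside, world axes, zero at the start; "wrist_torque": the same for the moment, N m; "opening": finger opening in m; "gripper_force": force on a finger pad.
Only numpy, scipy, OpenCV 4.12 (cv2) and the standard library are available. Lean on these libraries where they do the work, as an engineer would, in place of code of your own. Each camera call takes 0.05 s, during which the arm holds its last target. There are 200 camera calls.

## Working session

There is one attempt and no reset: what is moved stays moved. The work goes in short steps, Python scripts to look and compute and a tool call to move; the robot and the scene stay as the last step left them, time stands still between calls to the robot, and variables do not carry over. Pictures are saved under pics/ and viewed, at most 14 in all, crops included, and the job is handed in when it is done.

Besides the shell and the picture viewer there is one more tool, called after "Call:" by a JSON object that holds its "fn" and its "kwargs", one argument or row to a line. arm_command: Moves the arm, as the interface text tells. Its arguments: {"type":"object","properties":{"deltas":{"type":"array"},"gripper":{"type":"number"},"squeeze":{"type":"number"}},"required":["deltas"]}

```bash
ls; mkdir -p pics; cat > h.py <<'E'
import numpy as np, cv2
from plant import monitor, eyes, ticket
def cam(n):
    m=eyes.camera_model(n); R=cv2.Rodrigues(np.array(m["rvec"],float))[0]; return m,R,np.array(m["tvec"],float)
def ray(n,uv,z,c=None):
    m,R,t=c or cam(n); uv=np.atleast_2d(np.array(uv,float))
    K=np.array([[m["fx"],0,m["cx"]],[0,m["fy"],m["cy"]],[0,0,1]])
    p=cv2.undistortPoints(uv[:,None],K,np.array([m["k1"],0,0,0.]))[:,0]
    d=np.c_[p,np.ones(len(p))]@R; o=-R.T@t
    return o+d*((z-o[2])/d[:,2])[:,None]
def proj(n,P,c=None):
    m,R,t=c or cam(n); q=np.atleast_2d(P)@R.T+t; s=q[:,:2]/q[:,2:]
    s=s*(1+m["k1"]*(s**2).sum(1))[:,None]
    return s*[m["fx"],m["fy"]]+[m["cx"],m["cy"]]
E
python3 - <<'E'
from h import *
for n in("scene","top","wrist"):
    c=cam(n); im=eyes.read_camera(n); cv2.imwrite(f"pics/{n}0.png",im); print(n,-c[1].T@c[2],c[0]["fx"],c[0]["k1"])
s=monitor.read_state(); print(s)
E
```

```text
pics
scene [ 1.0683824  -0.66084282  0.706039  ] 483.57492195673603 -0.1136874835178112
top [ 0.43938204 -0.04176834  1.25645946] 458.0649809844935 -0.11280508820238618
wrist [0.13707149 0.59097119 0.38412066] 429.38808239056254 -0.014020772889526087
{'t': 0.15, 'q': array([ 1.12456314e+00,  1.30990634e-01,  1.48899638e+00, -3.72236962e-06,
        1.52301887e+00, -8.53823561e-02]), 'dq': array([-0.00027622, -0.00102861, -0.00280506, -0.00163655,  0.00113972,
        0.00103701]), 'joint_torque': array([-6.52378039e-04, -5.60480654e+01, -4.92332625e+01,  7.67211663e-02,
        3.06316651e-02, -5.27782277e-05]), 'tool_pos': array([0.21160926, 0.56094361, 0.19034468]), 'orientation': array([-5.63686447e-01, -3.09023421e+00,  2.14322561e-03]), 'force': array([-0.00413946,  0.13394889,  1.03253755]), 'wrist_torque': array([ 0.01701584, -0.01526747,  0.02476558]), 'gripper_force': 0.0, 'opening': 0.09280757047411642}
```

View pics/top0.png

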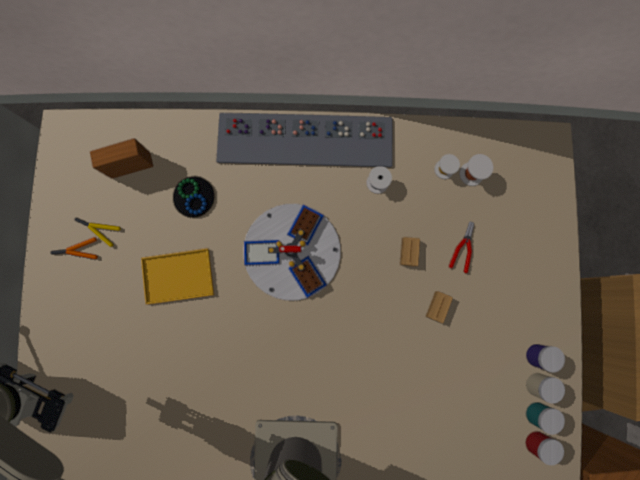

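View pics/scene0.png

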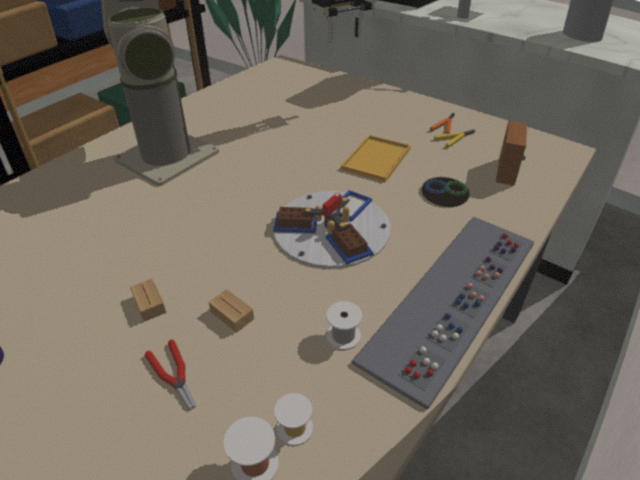

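The top view shows the jig around (292,252), with dark blocks in its upper-right (306,223) and lower-right (307,277) pockets. Its left pocket (262,252) is empty. The pale blocks are at (410,252) and (440,307), the tray at (178,277), the spool at (379,180), the dish at (193,196) and the red pliers at (464,248). The scene view shows the same layout.

```bash
python3 - <<'E'
from h import *
im=cv2.imread("pics/top0.png"); hsv=cv2.cvtColor(im,cv2.COLOR_BGR2HSV)
c=cam("top")
def comps(mask,name,z,amin=30,roi=None):
    n,l,st,ce=cv2.connectedComponentsWithStats(mask.astype(np.uint8))
    for i in range(1,n):
        if st[i,4]<amin: continue
        x,y=ce[i]
        if roi and not(roi[0]<x<roi[1] and roi[2]<y<roi[3]): continue
        cn=cv2.findContours((l==i).astype(np.uint8),0,2)[0][0][:,0].astype(float)
        P=ray("top",cn,z,c)[:,:2]; r=cv2.minAreaRect((P*1000).astype(np.float32))
        print(name,ce[i].round(1),st[i,4],"ctr",ray("top",ce[i],z,c)[0,:2].round(4),"rect",np.round(r[0],1),np.round(r[1],1),round(r[2],1), "box",np.round(np.sort(cv2.boxPoints(r).view()),0).tolist() if 0 else "")
H,S,V=[hsv[...,i].astype(int) for i in range(3)]
print("hsv pale",hsv[252,405],hsv[307,436],"table",hsv[280,400],"tray",hsv[277,178],"blue",hsv[243,262],"red",hsv[250,290],"plate",hsv[290,290],"dark",hsv[215,305])
comps((H>18)&(H<28)&(S>200)&(V>100),"tray",.005,300)
comps((H>105)&(H<125)&(S>150)&(V>60),"blue",.018,20,(240,345,200,300))
comps(((H<6)|(H>174))&(S>170)&(V>110),"red",.08,20,(240,345,200,300))
comps((S<60)&(V>120),"plate",.008,200,(240,345,200,300))
E
```

```text
hsv pale [ 16 134 116] [ 17 137 117] table [ 17  63 126] tray [ 21 206 145] blue [113  50  82] red [  1 253 117] plate [160   6 132] dark [ 12 185  58]
tray [179.2 276.9] 2677 ctr [0.4858 0.3328] rect [487.4 338.4] [125.  184.3] 9.8 box 
blue [305.6 222.4] 145 ctr [ 0.644  -0.0105] rect [638.5  -9.5] [61.5 91.2] 64.0 box 
blue [259.5 253.4] 158 ctr [0.5554 0.1123] rect [558.5 107. ] [62.6 89.8] 2.6 box 
blue [308.2 278. ] 158 ctr [ 0.4924 -0.0218] rect [497.1 -19.1] [92.  61.3] 33.9 box 
red [291.7 248.1] 73 ctr [0.5655 0.0219] rect [565.8  22.4] [10.4 38.8] 1.5 box 
plate [273.8 223.1] 1459 ctr [0.6414 0.0775] rect [647.4  76.6] [162.5 118.2] 87.3 box 
plate [327.7 251.8] 840 ctr [ 0.5656 -0.0731] rect [565.3 -74.8] [ 82.2 141.8] 61.9 box 
plate [274.7 280.1] 1445 ctr [0.4845 0.0691] rect [498.5  79.7] [211.2 111.1] 70.2 box 
plate [260.8 253. ] 375 ctr [0.5575 0.1099] rect [558.9 107.2] [46.1 71.6] 5.6 box
```

Call:
{"fn": "arm_command", "kwargs": {
  "deltas": [
    [[1.96, -3.28, 0.3, 0, 0, -3.62], [1.96, -3.28, 0.3, 0, 0, -3.62], [1.96, -3.28, 0.3, 0, 0, -3.62], [1.96, -3.28, 0.3, 0, 0, -3.62], [1.96, -3.28, 0.3, 0, 0, -3.62], [1.96, -3.28, 0.3, 0, 0, -3.62], [1.96, -3.28, 0.3, 0, 0, -3.62], [1.96, -3.28, 0.3, 0, 0, -3.62], [1.96, -3.28, 0.3, 0, 0, -3.62], [1.96, -3.28, 0.3, 0, 0, -3.62], [1.96, -3.28, 0.3, 0, 0, -3.62], [1.96, -3.28, 0.3, 0, 0, -3.62]]
  ]
}}

```text
t: 1.15
tool_pos: [0.4474, 0.166, 0.2272]
orientation: [1.671, 2.66, 0.0]
force: [-0.2, -0.6, 0.1]
opening: 0.093
gripper_force: 0.0
```

Call:
{"fn": "arm_command", "kwargs": {
  "deltas": [
    [[1.96, -3.28, 0.3, 0, 0, -3.62], [1.96, -3.28, 0.3, 0, 0, -3.62], [1.96, -3.28, 0.3, 0, 0, -3.62], [1.96, -3.28, 0.3, 0, 0, -3.62], [1.96, -3.28, 0.3, 0, 0, -3.62], [1.96, -3.28, 0.3, 0, 0, -3.62], [0, 0, 0, 0, 0, 0], [0, 0, 0, 0, 0, 0], [0, 0, 0, 0, 0, 0], [0, 0, 0, 0, 0, 0]]
  ]
}}

```text
t: 1.98
tool_pos: [0.5641, -0.028, 0.2449]
orientation: [-2.137, -2.302, 0.0]
force: [-0.3, -0.2, 0.0]
opening: 0.0928
gripper_force: 0.0
```

```bash
cat >> h.py <<'E'
def pose():
    s=monitor.read_state(); R=cv2.Rodrigues(s["orientation"])[0]
    print("t",round(s["t"],2),"tcp",(s["tool_pos"]*1000).round(1),"psi",round(np.degrees(np.arctan2(R[1,1],R[0,1])),2),"tilt",np.degrees(np.arccos(-R[2,2])).round(2),"zx,zy",R[:2,2].round(4),"F",s["force"].round(1),"open",round(s["opening"]*1000,1),"gf",round(s["gripper_force"],1),"q6",round(np.degrees(s["q"][5]),1))
    return s
def shot(n,name):
    c=cam(n); im=eyes.read_camera(n); cv2.imwrite(f"pics/{name}.png",im); return im,c
E
python3 - <<'E'
from h import *
pose(); im,c=shot("wrist","w1"); np.save("w1c.npy",np.array([0])); print(-c[1].T@c[2],c[1][2])
import pickle; pickle.dump(c,open("w1.pkl","wb"))
E
```

```text
t 1.98 tcp [564.1 -28.  244.9] psi 4.25 tilt 0.04 zx,zy [-0.0005  0.0004] F [-0.3 -0.2  0. ] open 92.8 gf 0.0 q6 -12.3
[0.55844653 0.05324458 0.43886713] [ 0.02097441 -0.28407229 -0.95857342]
```

View pics/w1.png

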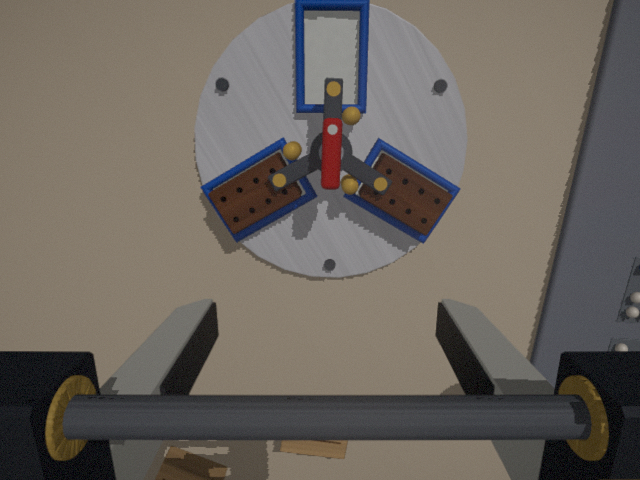

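The wrist view shows the jig with the red bar at (332,153) pointing at the empty pocket (332,55), white dot at (333,129). Dark blocks are at (257,188) and (403,190), three brass pins are beside the hub, and the arms lie over the pockets.

```bash
python3 - <<'E'
from h import *; import pickle
im=cv2.imread("pics/w1.png"); c=pickle.load(open("w1.pkl","rb")); hsv=cv2.cvtColor(im,cv2.COLOR_BGR2HSV); H,S,V=[hsv[...,i].astype(int) for i in range(3)]
def rects(mask,z,n,amin):
    k,l,st,ce=cv2.connectedComponentsWithStats(mask.astype(np.uint8))
    for i in range(1,k):
        if st[i,4]<amin or ce[i][1]>290: continue
        cn=cv2.findContours((l==i).astype(np.uint8),0,1)[0]; cn=max(cn,key=len)[:,0].astype(float)
        P=ray("wrist",cn,z,c)[:,:2]*1000; r=cv2.minAreaRect(P.astype(np.float32)); b=cv2.boxPoints(r)
        e=max([b[1]-b[0],b[2]-b[1]],key=lambda v:np.hypot(*v)); print(n,st[i,4],np.round(r[0],1),np.round(r[1],1),"longdir",round(np.degrees(np.arctan2(e[1],e[0]))%180,1))
rects(((H<6)|(H>174))&(S>170)&(V>90),.080,"red",200)
rects((H>105)&(H<125)&(S>150)&(V>50),.018,"blue",300)
rects((H<15)&(S>130)&(V>30)&(V<120)&~((H<4)&(S>230)),.038,"dark",800)
# disc edge: grey low-sat
m=((S<40)&(V>80)).astype(np.uint8); m[300:]=0; m[:,480:]=0
cn=np.vstack(cv2.findContours(cv2.morphologyEx(m,cv2.MORPH_CLOSE,np.ones((9,9))),0,1)[0]); h=cv2.convexHull(cn)[:,0].astype(float); h=h[h[:,1]>3]
P=ray("wrist",h,.008,c)[:,:2]*1000
A=np.c_[2*P,np.ones(len(P))]; s=np.linalg.lstsq(A,(P**2).sum(1),rcond=None)[0]; print("disc",s[:2],np.sqrt(s[2]+s[0]**2+s[1]**2),len(P))
E
```

```text
red 1096 [563.8  29.7] [14.6 55.6] longdir 91.8
blue 2402 [558.3 110.5] [64.2 93.1] longdir 93.9
blue 725 [492.8 -10.3] [94.3 50.3] longdir 33.9
blue 750 [645.   10.8] [25.7 93.9] longdir 154.1
blue 553 [508.4 -34. ] [93.5 21.6] longdir 35.2
dark 1952 [495.7 -15.7] [75.3 44. ] longdir 33.4
disc [517.96156688  -8.15745356] 205.61524361395428 10
```

Call:
{"fn": "arm_command", "kwargs": {
  "deltas": [
    [[0, 1.44, -2, 0, 0, 0], [0, 1.44, -2, 0, 0, 0], [0, 1.44, -2, 0, 0, 0], [0, 1.44, -2, 0, 0, 0], [0, 0, -2, 0, 0, 0], [0, 0, -2, 0, 0, 0], [0, 0, -2, 0, 0, 0], [0, 0, -2, 0, 0, 0], [0, 0, -1.6, 0, 0, 0], [0, 0, -1.6, 0, 0, 0], [0, 0, 0, 0, 0, 0], [0, 0, 0, 0, 0, 0]]
  ],
  "gripper": 0
}}

```text
t: 3.03
tool_pos: [0.5634, 0.0296, 0.0526]
orientation: [-2.136, -2.301, 0.002]
force: [0.6, -0.5, -0.0]
opening: 0.0469
gripper_force: 0.0
```

Call:
{"fn": "arm_command", "kwargs": {
  "deltas": [
    [[0, 0, 0, 0, 0, 0], [0, 0, 0, 0, 0, 0], [0, 0, 0, 0, 0, 0], [0, 0, 0, 0, 0, 0], [0, 0, 0, 0, 0, 0], [0, 0, 0, 0, 0, 0], [0, 0, 0, 0, 0, 0], [0, 0, 0, 0, 0, 0], [0, 0, 0, 0, 0, 0]]
  ],
  "gripper": -1,
  "squeeze": 25
}}

```text
t: 3.78
tool_pos: [0.5645, 0.0285, 0.0531]
orientation: [-2.139, -2.301, 0.0]
force: [0.7, -0.6, 0.6]
opening: 0.0004
gripper_force: 0.0
```

```bash
python3 - <<'E'
from h import *
s=pose(); print(s["wrist_torque"]); im,c=shot("wrist","w2")
E
```

```text
t 3.78 tcp [564.5  28.5  53.1] psi 4.16 tilt 0.01 zx,zy [-0.0002  0.    ] F [ 0.7 -0.6  0.6] open 0.4 gf 0.0 q6 -6.5
[-0.08419223  0.07503491  0.00254736]
```

View pics/w2.png

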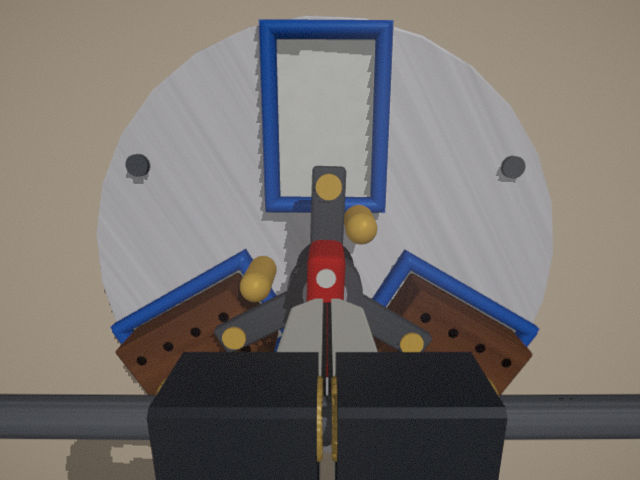

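The wrist view shows the fingers shut with almost no gap at (326,330), and the red bar's end with its white dot (326,278) in front of them. The bar is not between the pads. I'll compare the projections with what the pictures show.

```bash
python3 - <<'E'
from h import *
s=pose(); c=cam("wrist")
p=s["tool_pos"]
print("tcp px",proj("wrist",p,c),"grasp",proj("wrist",p+[0,0,.019],c)); 
for y in(0,30,58): print(y,"bar top",proj("wrist",[[.564,.0295+.029-y/1000,.08],[.564,.0295+.029-y/1000,.052]],c).round(0).tolist())
im=eyes.read_camera("scene"); u=proj("scene",p)[0]; print(u)
x,y=u.astype(int); a=cv2.resize(im[y-70:y+50,x-80:x+80],None,fx=4,fy=4,interpolation=3)
w=cv2.imread("pics/w2.png")[220:360,240:420]; cv2.imwrite("pics/v1.png",cv2.resize(a,(800,600)))
E
```

```text
t 3.83 tcp [564.5  28.5  53.1] psi 4.17 tilt 0.01 zx,zy [-0.0002 -0.    ] F [ 1.1  0.5 -0.4] open 0.1 gf 0.0 q6 -6.5
tcp px [[325.86633114 297.1371264 ]] grasp [[325.80943997 313.78213049]]
0 bar top [[330.0, 255.0], [329.0, 237.0]]
30 bar top [[325.0, 322.0], [325.0, 296.0]]
58 bar top [[320.0, 379.0], [321.0, 347.0]]
[331.8388168  207.77136708]
```

View pics/v1.png

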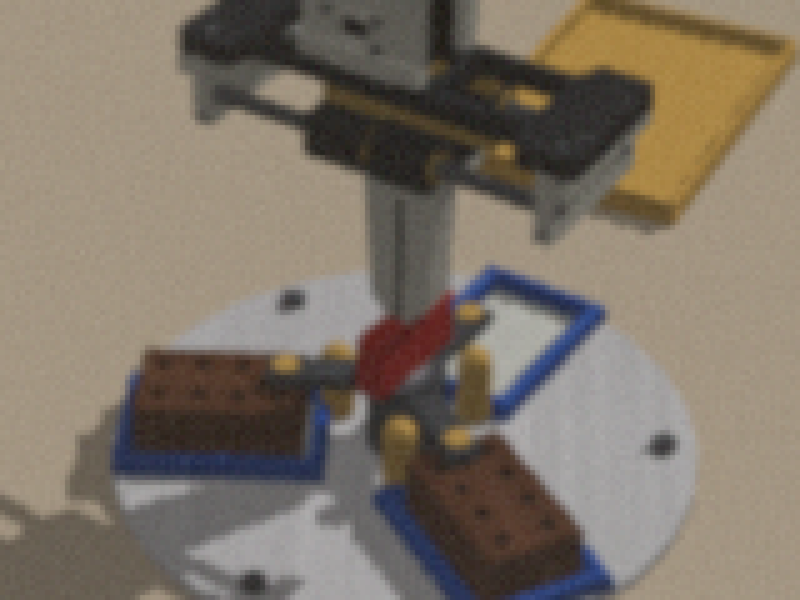

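The scene crop shows the fingertips ending near the bar's top edge (410,320), while the reported TCP projects to (400,350), lower than that. The real tips may be higher than reported. I'll raise the arm and triangulate the tips from several views.

Call:
{"fn": "arm_command", "kwargs": {
  "deltas": [
    [[0, 0, 2, 0, 0, 0], [0, 0, 2, 0, 0, 0], [0, 0, 2, 0, 0, 0], [0, 0, 2, 0, 0, 0], [0, 0, 2, 0, 0, 0], [0, 0, 2, 0, 0, 0], [0, 0, 0, 0, 0, 0], [0, 0, 0, 0, 0, 0]]
  ]
}}

```text
t: 4.55
tool_pos: [0.5656, 0.0286, 0.1745]
orientation: [2.138, 2.299, 0.003]
force: [0.1, -0.2, 0.4]
opening: 0.0003
gripper_force: 0.0
```

```bash
python3 - <<'E'
from h import *
s=pose(); p=s["tool_pos"]; R=cv2.Rodrigues(s["orientation"])[0]
out=[]
for n in("scene","wrist"):
    im=eyes.read_camera(n); c=cam(n)
    for off,col in((0,(0,0,255)),(-.019,(0,255,0)),(-.084,(255,0,0))):
        u=proj(n,p+R[:,2]*off,c)[0]; print(n,off,u.round(1))
        cv2.circle(im,(round(u[0]),round(u[1])),1,col,-1)
    u=proj(n,p,c)[0].astype(int); h=60 if n=="scene" else 100
    a=im[max(0,u[1]-h-10):u[1]+h-10,u[0]-h:u[0]+h]; out.append(cv2.resize(a,(400,400),interpolation=cv2.INTER_NEAREST))
cv2.imwrite("pics/v2.png",np.hstack(out))
E
```

```text
t 4.55 tcp [565.6  28.6 174.5] psi 4.17 tilt 0.17 zx,zy [ 0.003  -0.0001] F [ 0.1 -0.2  0.4] open 0.3 gf 0.0 q6 -6.5
scene 0 [332.7 161.2]
scene -0.019 [332.7 153.2]
scene -0.084 [332.9 124.5]
wrist 0 [329.3 299.5]
wrist -0.019 [329.4 316.6]
wrist -0.084 [329.9 412.1]
```

View pics/v2.png

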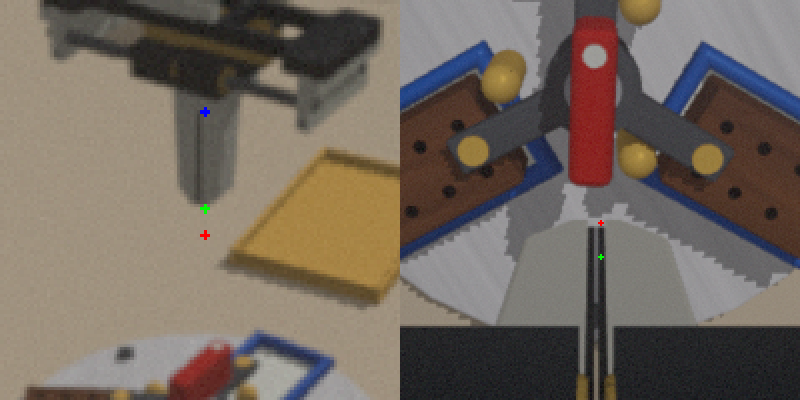

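The tips end about 20–25 mm above the reported TCP: in the left crop the visible tips are at (205,203) and the red reported-TCP point is at (205,235). So I add that offset and descend deeper in a controlled way.

Call:
{"fn": "arm_command", "kwargs": {
  "deltas": [
    [[-0.1, 0.05, -2, 0, 0, 0], [0, 0, -2, 0, 0, 0], [0, 0, -2, 0, 0, 0], [0, 0, -2, 0, 0, 0], [0, 0, -1.8, 0, 0, 0], [0, 0, -1.8, 0, 0, 0], [0, 0, -1.5, 0, 0, 0], [0, 0, -1, 0, 0, 0], [0, 0, -0.3, 0, 0, 0], [0, 0, 0, 0, 0, 0], [0, 0, 0, 0, 0, 0]]
  ],
  "gripper": 0
}}

```text
t: 5.57
tool_pos: [0.5637, 0.0291, 0.0294]
orientation: [2.139, 2.301, 0.0]
force: [-0.5, -0.1, 0.2]
opening: 0.0465
gripper_force: 0.0
```

Call:
{"fn": "arm_command", "kwargs": {
  "deltas": [
    [[0, 0, 0, 0, 0, 0], [0, 0, 0, 0, 0, 0], [0, 0, 0, 0, 0, 0], [0, 0, 0, 0, 0, 0], [0, 0, 0, 0, 0, 0], [0, 0, 0, 0, 0, 0], [0, 0, 0, 0, 0, 0]]
  ],
  "gripper": -1
}}

```text
t: 6.15
tool_pos: [0.5636, 0.029, 0.0295]
orientation: [2.139, 2.301, 0.0]
force: [-2.5, -0.4, 3.9]
opening: 0.0161
gripper_force: 24.8
```

```bash
python3 - <<'E'
from h import *
s=pose(); print(s["wrist_torque"])
E
```

```text
t 6.15 tcp [563.6  29.   29.5] psi 4.16 tilt 0.01 zx,zy [ 0.0001 -0.    ] F [-2.5 -0.4  3.9] open 16.1 gf 24.8 q6 -6.4
[-0.10351579  0.50591786 -0.00973299]
```

Call:
{"fn": "arm_command", "kwargs": {
  "deltas": [
    [[0, 0, 0.4, 0, 0, 0], [0, 0, 0.4, 0, 0, 0], [0, 0, 0.4, 0, 0, 0], [0, 0, 0.4, 0, 0, 0], [0, 0, 0.1, 0, 0, 0], [0, 0, 0, 0, 0, 0], [0, 0, 0, 0, 0, 0]]
  ],
  "squeeze": 40
}}

```text
t: 6.73
tool_pos: [0.5636, 0.0291, 0.0466]
orientation: [2.139, 2.301, -0.0]
force: [-2.1, 0.5, 1.1]
opening: 0.016
gripper_force: 39.8
```

```bash
python3 - <<'E'
from h import *
s=pose(); print(s["wrist_torque"]); im,c=shot("wrist","w3"); hsv=cv2.cvtColor(im,cv2.COLOR_BGR2HSV)
m=((hsv[...,0]<6)&(hsv[...,1]>170)&(hsv[...,2]>90)).astype(np.uint8); print(cv2.boundingRect(m), m.sum())
E
```

```text
t 6.73 tcp [563.6  29.1  46.6] psi 4.17 tilt 0.01 zx,zy [-0.     -0.0001] F [-2.1  0.5  1.1] open 16.0 gf 39.8 q6 -6.4
[-0.10675439  0.36788576 -0.07265706]
(306, 257, 43, 138) 4239
```

Call:
{"fn": "arm_command", "kwargs": {
  "deltas": [
    [[0, 0, 0, 0, 0, -5], [0, 0, 0, 0, 0, -5], [0, 0, 0, 0, 0, -5], [0, 0, 0, 0, 0, -5], [0, 0, 0, 0, 0, -5]]
  ]
}}

```text
t: 7.2
tool_pos: [0.5644, 0.0289, 0.0467]
orientation: [2.589, 1.777, 0.002]
force: [2.0, -1.6, -1.6]
opening: 0.0156
gripper_force: 39.8
```

```bash
python3 - <<'E'
from h import *
s=pose(); print(s["wrist_torque"])
E
```

```text
t 7.2 tcp [564.4  28.9  46.7] psi -21.07 tilt 0.1 zx,zy [ 0.0016 -0.0003] F [ 2.  -1.6 -1.6] open 15.6 gf 39.8 q6 18.8
[-0.23865414 -0.35372314  0.09503861]
```

Turning freely (torque ~0.1), so I turn on to the stop.

Call:
{"fn": "arm_command", "kwargs": {
  "deltas": [
    [[0, 0, 0, 0, 0, -5], [0, 0, 0, 0, 0, -5], [0, 0, 0, 0, 0, -5], [0, 0, 0, 0, 0, -5], [0, 0, 0, 0, 0, -5], [0, 0, 0, 0, 0, -5], [0, 0, 0, 0, 0, -4.8], [0, 0, 0, 0, 0, 0], [0, 0, 0, 0, 0, 0]]
  ]
}}

```text
t: 7.95
tool_pos: [0.5652, 0.0282, 0.0467]
orientation: [2.999, 0.927, 0.004]
force: [5.5, -3.2, -5.0]
opening: 0.0157
gripper_force: 39.8
```

```bash
python3 - <<'E'
from h import *
s=pose(); print(s["wrist_torque"])
E
```

```text
t 7.95 tcp [565.2  28.2  46.7] psi -55.66 tilt 0.21 zx,zy [ 0.0034 -0.0014] F [ 5.5 -3.2 -5. ] open 15.7 gf 39.8 q6 53.4
[-0.78320037 -0.94925379  0.1264599 ]
```

Call:
{"fn": "arm_command", "kwargs": {
  "deltas": [
    [[0, 0, -0.4, 0, 0, 0], [0, 0, -0.4, 0, 0, 0], [0, 0, -0.4, 0, 0, 0], [0, 0, -0.4, 0, 0, 0], [0, 0, -0.15, 0, 0, 0], [0, 0, 0, 0, 0, 0]]
  ]
}}

```text
t: 8.45
tool_pos: [0.5653, 0.0282, 0.0295]
orientation: [2.999, 0.927, 0.004]
force: [4.5, -4.2, 0.2]
opening: 0.0155
gripper_force: 39.8
```

```bash
python3 - <<'E'
from h import *
s=pose(); print(s["wrist_torque"])
E
```

```text
t 8.45 tcp [565.3  28.2  29.5] psi -55.64 tilt 0.2 zx,zy [ 0.0033 -0.0012] F [ 4.5 -4.2  0.2] open 15.5 gf 39.8 q6 53.4
[-1.01520807 -0.83130563  0.06001503]
```

Call:
{"fn": "arm_command", "kwargs": {
  "deltas": [
    [[0, 0, -0.1, 0, 0, 0], [0, 0, 0, 0, 0, 0]]
  ]
}}

```text
t: 8.62
tool_pos: [0.5655, 0.0283, 0.0294]
orientation: [2.999, 0.927, 0.005]
force: [1.1, -4.9, 8.4]
opening: 0.0157
gripper_force: 39.8
```

```bash
python3 - <<'E'
from h import *
s=pose(); print(s["wrist_torque"])
E
```

```text
t 8.62 tcp [565.5  28.3  29.4] psi -55.63 tilt 0.22 zx,zy [ 0.0037 -0.0013] F [ 1.1 -4.9  8.4] open 15.7 gf 39.8 q6 53.4
[-0.97404889 -0.07669401  0.08734337]
```

Call:
{"fn": "arm_command", "kwargs": {
  "deltas": [
    [[0, 0, 0, 0, 0, 0], [0, 0, 0, 0, 0, 0], [0, 0, 0, 0, 0, 0], [0, 0, 1, 0, 0, 0], [0, 0, 2, 0, 0, 0], [0, 0, 3.5, 0, 0, 0], [0, 0, 3.5, 0, 0, 0], [-1, -1, 3.5, 0, 0, 0], [-1, -1, 3.5, 0, 0, 0], [-1, 0, 3.5, 0, 0, 0], [0, 0, 0, 0, 0, 0], [0, 0, 0, 0, 0, 0]]
  ],
  "gripper": 0
}}

```text
t: 9.62
tool_pos: [0.535, 0.0091, 0.2363]
orientation: [2.999, 0.927, 0.009]
force: [0.1, -0.7, -0.2]
opening: 0.0465
gripper_force: 0.0
```

```bash
python3 - <<'E'
from h import *; import pickle
pose(); im,c=shot("wrist","w4"); pickle.dump(c,open("w4.pkl","wb")); im,c=shot("top","top1"); 
E
```

```text
t 9.62 tcp [535.    9.1 236.3] psi -55.64 tilt 0.35 zx,zy [ 0.0061 -0.0002] F [ 0.1 -0.7 -0.2] open 46.5 gf 0.0 q6 51.1
```

View pics/w4.png

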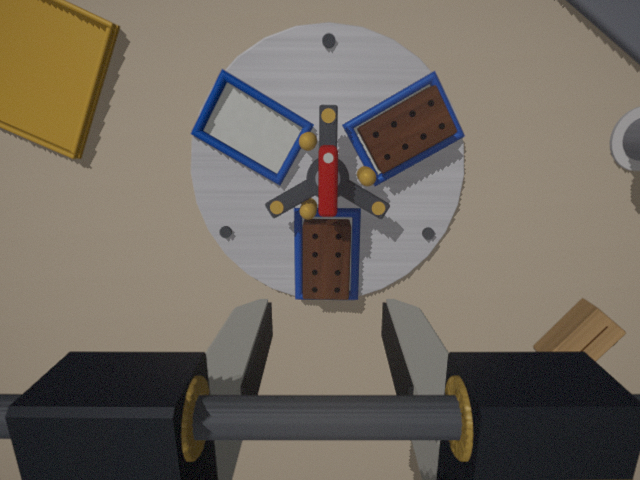

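The wrist view shows the knob released: the bar at (328,178) has its arms between the pockets. Dark blocks are at (405,127) and (327,258), the empty pocket is at (252,125), and a pale block is at (580,335).

```bash
cat >> h.py <<'E'
def rects(im,c,n,mask,z,lab,amin,ymax=480,amax=1e9):
    k,l,st,ce=cv2.connectedComponentsWithStats(mask.astype(np.uint8)); out=[]
    for i in range(1,k):
        if not amin<st[i,4]<amax or ce[i][1]>ymax: continue
        cn=max(cv2.findContours((l==i).astype(np.uint8),0,1)[0],key=len)[:,0].astype(float)
        P=ray(n,cn,z,c)[:,:2]*1000; r=cv2.minAreaRect(P.astype(np.float32)); b=cv2.boxPoints(r)
        e=max([b[1]-b[0],b[2]-b[1]],key=lambda v:np.hypot(*v)); print(lab,ce[i].round(0),st[i,4],"ctr",np.round(r[0],1),"size",np.round(r[1],1),"longdir",round(np.degrees(np.arctan2(e[1],e[0]))%180,1))
def split(im):
    h=cv2.cvtColor(im,cv2.COLOR_BGR2HSV); return [h[...,i].astype(int) for i in range(3)]
E
python3 - <<'E'
from h import *; import pickle
im=cv2.imread("pics/w4.png"); c=pickle.load(open("w4.pkl","rb")); H,S,V=split(im)
rects(im,c,"wrist",((H<6)|(H>174))&(S>190)&(V>90),.080,"red",200,290)
rects(im,c,"wrist",(H>105)&(H<125)&(S>150)&(V>50),.018,"blue",300,302)
for y,x in((127,400),(260,325),(330,570)): print(im[y,x],H[y,x],S[y,x],V[y,x])
rects(im,c,"wrist",cv2.morphologyEx(((H<20)&(S>110)&(V>25)&(V<100)&~((H<6)&(S>190)&(V>90))).astype(np.uint8),3,np.ones((5,5))),.038,"dark",800,302)
# white floor of empty pocket
rects(im,c,"wrist",(S<60)&(V>110),.008,"floor",2500,302,7000)
im=cv2.imread("pics/top1.png"); H,S,V=split(im); c=cam("top")
rects(im,c,"top",(abs(H-16)<5)&(S>95)&(S<190)&(V>80),.030,"pale",150)
E
```

```text
red [327. 186.] 653 ctr [564.5  29.5] size [55.8 13.9] longdir 34.0
blue [247. 126.] 2354 ctr [558.4 110.4] size [64.3 93.7] longdir 93.9
blue [394. 114.] 1219 ctr [636.9  -6.2] size [63.4 93.6] longdir 153.7
blue [298. 263.] 375 ctr [475.2   4.5] size [80.4  6.2] longdir 35.1
[37 52 78] 11 134 78
[40 56 84] 11 134 84
[ 57  81 106] 15 118 106
dark [97. 91.] 894 ctr [509.  234.5] size [119.9   6.2] longdir 9.8
dark [408. 129.] 4172 ctr [637.1  -6.1] size [45.  74.6] longdir 153.6
dark [326. 259.] 3525 ctr [498.9 -13.8] size [82.4 44.1] longdir 33.4
floor [254. 131.] 4111 ctr [557.5 108.5] size [48.8 74.9] longdir 93.8
pale [113. 153.] 784 ctr [829.3 542.1] size [ 51.5 136.3] longdir 107.0
pale [410. 251.] 518 ctr [ 570.4 -294.9] size [50.3 77.4] longdir 175.8
pale [164. 273.] 241 ctr [486.9 333.9] size [130.8 189.3] longdir 99.9
pale [621. 344.] 5122 ctr [ 314.1 -903.9] size [124.6 413.4] longdir 178.9
pale [617. 476.] 363 ctr [ -45.3 -889.2] size [164.3  23.4] longdir 85.0
```

Call:
{"fn": "arm_command", "kwargs": {
  "deltas": [
    [[-1, -0.6, -1, 0, 0.35, -0.7], [-1, -0.6, -2, 0, 0, 0], [-1, -0.6, -3, 0, 0, 0], [-0.9, -0.7, -3.5, 0, 0, 0], [0, 0, -3.5, 0, 0, 0], [0, 0, -3, 0, 0, 0], [0, 0, -2, 0, 0, 0], [0, 0, -2, 0, 0, 0], [0, 0, 0, 0, 0, 0]]
  ],
  "gripper": 0.4
}}

```text
t: 10.47
tool_pos: [0.4889, -0.015, 0.0259]
orientation: [-3.0, -0.908, 0.026]
force: [-0.0, 0.4, -1.4]
opening: 0.065
gripper_force: 0.0
```

Call:
{"fn": "arm_command", "kwargs": {
  "deltas": [
    [[0, 0, -1, 0, 0, 0], [0, 0, -1, 0, 0, 0], [0, 0, -0.8, 0, 0, 0], [0, 0, -0.5, 0, 0, 0], [0, 0, 0, 0, 0, 0], [0, 0, 0, 0, 0, 0]]
  ]
}}

```text
t: 10.97
tool_pos: [0.4947, -0.0159, -0.0003]
orientation: [-3.005, -0.909, 0.009]
force: [0.3, -1.0, 0.0]
opening: 0.0654
gripper_force: 0.0
```

```bash
python3 - <<'E'
from h import *
pose()
E
```

```text
t 10.97 tcp [ 4.947e+02 -1.590e+01 -3.000e-01] psi -56.33 tilt 0.35 zx,zy [-0.0061  0.0001] F [ 0.3 -1.   0. ] open 65.4 gf 0.0 q6 48.6
```

Call:
{"fn": "arm_command", "kwargs": {
  "deltas": [
    [[0.1, 0, -0.1, 0, -0.35, 0], [0, 0, 0, 0, 0, 0], [0, 0, 0, 0, 0, 0]]
  ]
}}

```text
t: 11.22
tool_pos: [0.496, -0.016, -0.0009]
orientation: [3.007, 0.91, 0.001]
force: [-0.6, -0.1, 0.6]
opening: 0.0652
gripper_force: 0.0
```

Call:
{"fn": "arm_command", "kwargs": {
  "deltas": [
    [[0, 0, 0, 0, 0, 0], [0, 0, 0, 0, 0, 0], [0, 0, 0, 0, 0, 0], [0, 0, 0, 0, 0, 0], [0, 0, 0, 0, 0, 0], [0, 0, 0, 0, 0, 0]]
  ],
  "gripper": -1,
  "squeeze": 25
}}

```text
t: 11.72
tool_pos: [0.4961, -0.0162, -0.0011]
orientation: [3.006, 0.91, 0.001]
force: [1.5, -0.9, -0.3]
opening: 0.0456
gripper_force: 25.0
```

```bash
python3 - <<'E'
from h import *
pose()
E
```

```text
t 11.72 tcp [496.1 -16.2  -1.1] psi -56.33 tilt 0.06 zx,zy [ 0.001  -0.0003] F [ 1.5 -0.9 -0.3] open 45.6 gf 25.0 q6 48.6
```

Call:
{"fn": "arm_command", "kwargs": {
  "deltas": [
    [[0, 0, 0.5, 0, 0, 0], [0, 0, 1, 0, 0, 0], [0, 0, 2, 0, 0, 0], [0, 0, 3, 0, 0, 0], [0, 1, 2.5, 0, 0, 0], [0, 2, 0, 0, 0, -1], [-0.1, 3, 0, 0, 0, -2], [-0.2, 3, 0, 0, 0, -2], [-0.2, 3, 0, 0, 0, -2], [-0.2, 3, 0, 0, 0, -2], [-0.2, 3, 0, 0, 0, -2], [-0.2, 3, 0, 0, 0, -2]]
  ]
}}

```text
t: 12.72
tool_pos: [0.4837, 0.1956, 0.0888]
orientation: [-3.091, -0.561, 0.001]
force: [0.8, -1.0, -0.2]
opening: 0.0458
gripper_force: 25.0
```

Call:
{"fn": "arm_command", "kwargs": {
  "deltas": [
    [[-0.2, 3, 0, 0, 0, -2], [-0.2, 3, 0, 0, 0, -2], [-0.2, 3, 0, 0, 0, -2], [-0.2, 3, 0, 0, 0, -2], [0, 3, 0, 0, 0, -2], [0, 2.6, 0, 0, 0, -1], [0, 1, 0, 0, 0, 0], [0, 0, -1, 0, 0, 0], [0, 0, -2, 0, 0, 0], [0, 0, -2, 0, 0, 0], [0, 0, 0, 0, 0, 0], [0, 0, 0, 0, 0, 0]]
  ]
}}

```text
t: 13.72
tool_pos: [0.4751, 0.3778, 0.0366]
orientation: [3.128, 0.264, -0.006]
force: [-0.1, -0.4, -0.3]
opening: 0.0453
gripper_force: 25.0
```

```bash
python3 - <<'E'
from h import *
pose(); im,c=shot("wrist","w5"); H,S,V=split(im)
m=(abs(H-21)<5)&(S>150)&(V>60)
rects(im,c,"wrist",m,.014,"tray",2000)
E
```

```text
t 13.72 tcp [475.1 377.8  36.6] psi -80.37 tilt 0.27 zx,zy [-0.0039 -0.0028] F [-0.1 -0.4 -0.3] open 45.3 gf 25.0 q6 114.0
tray [425. 227.] 55393 ctr [494.1 343.1] size [114.6 188.6] longdir 99.7
```

View pics/w5.png

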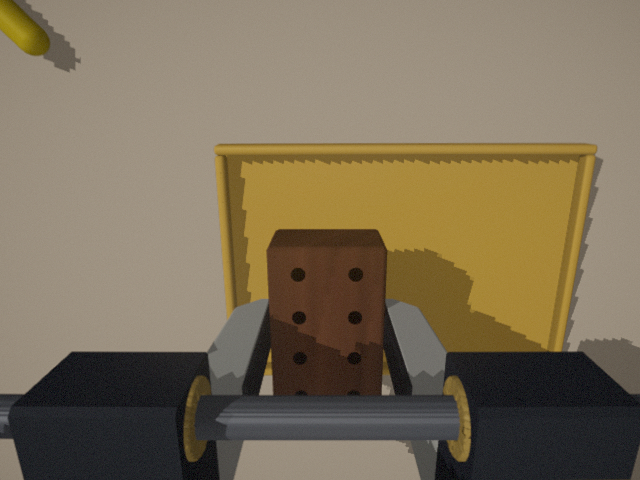

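The block is over the tray, between the rims at (225,150) and (590,150), with room on both sides. I lower and release it.

Call:
{"fn": "arm_command", "kwargs": {
  "deltas": [
    [[0.2, 0.3, -1, 0, 0, 0], [0, 0, -1, 0, 0, 0], [0, 0, -1, 0, 0, 0], [0, 0, -0.5, 0, 0, 0], [0, 0, -0.3, 0, 0, 0], [0, 0, -0.2, 0, 0, 0], [0, 0, 0, 0, 0, 0], [0, 0, 0, 0, 0, 0]]
  ]
}}

```text
t: 14.43
tool_pos: [0.4787, 0.3832, -0.0012]
orientation: [-3.13, -0.265, -0.0]
force: [-0.3, -0.2, -0.4]
opening: 0.0456
gripper_force: 25.0
```

```bash
python3 - <<'E'
from h import *
pose()
E
```

```text
t 14.43 tcp [478.7 383.2  -1.2] psi -80.33 tilt 0.02 zx,zy [0.0002 0.0002] F [-0.3 -0.2 -0.4] open 45.6 gf 25.0 q6 114.2
```

Call:
{"fn": "arm_command", "kwargs": {
  "deltas": [
    [[0, 0, -0.2, 0, 0, 0], [0, 0, -0.1, 0, 0, 0], [0, 0, 0, 0, 0, 0], [0, 0, 0, 0, 0, 0]]
  ]
}}

```text
t: 14.77
tool_pos: [0.4789, 0.3833, -0.004]
orientation: [-3.13, -0.265, -0.001]
force: [-0.5, 0.4, 0.5]
opening: 0.0456
gripper_force: 25.0
```

Call:
{"fn": "arm_command", "kwargs": {
  "deltas": [
    [[0, 0, 0, 0, 0, 0], [0, 0, 0, 0, 0, 0], [0, 0, 0, 0, 0, 0], [0, 0, 0.5, 0, 0, 0], [0, 0, 1, 0, 0, 0], [0, 0, 2, 0, 0, 0], [0, 0, 3, 0, 0, 0], [0, -1, 3, 0, 0, 0], [0.5, -3, 0, 0, 0, 0], [1, -3, 0, 0, 0, 5], [1, -3, 0, 0, 0, 5], [1, -3, 0, 0, 0, 5]]
  ],
  "gripper": 0.35
}}

```text
t: 15.77
tool_pos: [0.5143, 0.2522, 0.0923]
orientation: [-3.067, -0.679, -0.003]
force: [0.6, 0.9, 0.0]
opening: 0.0632
gripper_force: 0.0
```

Call:
{"fn": "arm_command", "kwargs": {
  "deltas": [
    [[1.03, -2.17, 0, 0, 0, -4.25], [1.03, -2.17, 0, 0, 0, -4.25], [1.03, -2.17, 0, 0, 0, -4.25], [1.03, -2.17, 0, 0, 0, -4.25], [1.03, -2.17, 0, 0, 0, -4.25], [1.03, -2.17, 0, 0, 0, -4.25], [1.03, -2.17, 0, 0, 0, -4.25], [1.03, -2.17, 0, 0, 0, -4.25], [1.03, -2.17, 0, 0, 0, -4.25], [1.03, -2.17, 0, 0, 0, -4.25], [1.03, -2.17, 0, 0, 0, -4.25], [1.03, -2.13, 0, 0, 0, -4.25]]
  ]
}}

```text
t: 16.77
tool_pos: [0.638, -0.0082, 0.092]
orientation: [-3.057, 0.721, -0.002]
force: [0.2, -0.1, 0.1]
opening: 0.0627
gripper_force: 0.0
```

Call:
{"fn": "arm_command", "kwargs": {
  "deltas": [
    [[0, 0, -1, 0, 0, 0], [0, 0, -2, 0, 0, 0], [0, 0, -2, 0, 0, 0], [0, 0, -1, 0, 0, 0], [0, 0, 0, 0, 0, 0], [0, 0, 0, 0, 0, 0], [0, 0, 0, 0, 0, 0]]
  ]
}}

```text
t: 17.35
tool_pos: [0.638, -0.0067, 0.0322]
orientation: [-3.059, 0.714, -0.003]
force: [1.0, 0.0, 0.6]
opening: 0.0628
gripper_force: 0.0
```

```bash
python3 - <<'E'
from h import *
s=pose(); im,c=shot("wrist","w6"); H,S,V=split(im)
rects(im,c,"wrist",cv2.morphologyEx(((H<20)&(S>110)&(V>25)&(V<110)).astype(np.uint8),3,np.ones((5,5))),.038,"dark",800)
E
```

```text
t 17.35 tcp [638.   -6.7  32.2] psi -116.29 tilt 0.1 zx,zy [ 0.0018 -0.0001] F [1.  0.  0.6] open 62.8 gf 0.0 q6 111.1
dark [334. 293.] 13586 ctr [632.   -4.6] size [47.4 96. ] longdir 156.5
dark [147. 419.] 1380 ctr [617.9 108.6] size [15.9 54.9] longdir 143.7
dark [506. 417.] 1383 ctr [536.5 -57.1] size [16.1 55.3] longdir 166.5
dark [325. 462.] 3086 ctr [553.8  35.7] size [63.4 25.7] longdir 63.8
```

Aligned with the block, so I go down and grip.

Call:
{"fn": "arm_command", "kwargs": {
  "deltas": [
    [[0, 0, -1, 0, 0, 0], [0, 0, -1, 0, 0, 0], [0, 0, -0.8, 0, 0, 0], [0, 0, -0.5, 0, 0, 0], [0, 0, 0, 0, 0, 0], [0, 0, 0, 0, 0, 0]]
  ]
}}

```text
t: 17.9
tool_pos: [0.6365, -0.0069, -0.0033]
orientation: [3.059, -0.716, -0.002]
force: [-0.7, -0.1, 0.0]
opening: 0.0628
gripper_force: 0.0
```

Call:
{"fn": "arm_command", "kwargs": {
  "deltas": [
    [[0, 0, 0, 0, 0, 0], [0, 0, 0, 0, 0, 0], [0, 0, 0, 0, 0, 0], [0, 0, 0, 0, 0, 0], [0, 0, 0, 0, 0, 0], [0, 0, 0, 0, 0, 0]]
  ],
  "gripper": -1
}}

```text
t: 18.4
tool_pos: [0.6377, -0.0074, -0.0017]
orientation: [3.059, -0.716, 0.002]
force: [-0.6, -3.2, 3.2]
opening: 0.0459
gripper_force: 25.0
```

Call:
{"fn": "arm_command", "kwargs": {
  "deltas": [
    [[0, 0, 0.5, 0, 0, 0], [0, 0, 1, 0, 0, 0], [0, 0, 2, 0, 0, 0], [0, 0, 3, 0, 0, 0], [0, 0, 3, 0, 0, 0], [0, 0, 2, 0, 0, 0], [0, 0, 0, 0, 0, 0]]
  ]
}}

```text
t: 18.98
tool_pos: [0.6411, -0.0069, 0.1201]
orientation: [-3.057, 0.715, -0.016]
force: [1.7, 0.2, -0.0]
opening: 0.0462
gripper_force: 25.0
```

```bash
python3 - <<'E'
from h import *
s=pose()
E
```

```text
t 18.98 tcp [641.1  -6.9 120.1] psi -116.32 tilt 0.58 zx,zy [ 0.0101 -0.0005] F [ 1.7  0.2 -0. ] open 46.2 gf 25.0 q6 111.1
```

Call:
{"fn": "arm_command", "kwargs": {
  "deltas": [
    [[-1.2, 2.53, 0, 0, 0, 3], [-1.2, 2.53, 0, 0, 0, 3], [-1.2, 2.53, 0, 0, 0, 3], [-1.2, 2.53, 0, 0, 0, 3], [-1.2, 2.53, 0, 0, 0, 3], [-1.2, 2.53, 0, 0, 0, 3], [-1.2, 2.53, 0, 0, 0, 3], [-1.2, 2.53, 0, 0, 0, 3], [-1.2, 2.53, 0, 0, 0, 3], [-1.2, 2.53, 0, 0, 0, 3], [-1.2, 2.53, 0, 0, 0, 3], [-1.2, 2.53, 0, 0, 0, 3]]
  ]
}}

```text
t: 19.98
tool_pos: [0.4918, 0.2979, 0.112]
orientation: [-3.13, -0.269, 0.002]
force: [0.4, 0.0, -1.4]
opening: 0.0459
gripper_force: 25.0
```

Call:
{"fn": "arm_command", "kwargs": {
  "deltas": [
    [[0, 0, -2, 0, 0, 0], [0, 0, -3, 0, 0, 0], [0, 0, -3, 0, 0, 0], [0, 0, -1.5, 0, 0, 0], [0, 0, -1, 0, 0, 0], [0, 0, -0.5, 0, 0, 0], [0, 0, 0, 0, 0, 0], [0, 0, 0, 0, 0, 0], [0, 0, 0, 0, 0, 0]]
  ]
}}

```text
t: 20.73
tool_pos: [0.4945, 0.2973, 0.0043]
orientation: [-3.129, -0.264, -0.004]
force: [0.5, -0.6, -0.9]
opening: 0.0458
gripper_force: 25.0
```

```bash
python3 - <<'E'
from h import *
s=pose()
E
```

```text
t 20.73 tcp [494.5 297.3   4.3] psi -80.34 tilt 0.16 zx,zy [0.0024 0.0013] F [ 0.5 -0.6 -0.9] open 45.8 gf 25.0 q6 106.3
```

Call:
{"fn": "arm_command", "kwargs": {
  "deltas": [
    [[0, 0, -0.5, 0, 0, 0], [0, 0, -0.35, 0, 0, 0], [0, 0, 0, 0, 0, 0], [0, 0, 0, 0, 0, 0]]
  ]
}}

```text
t: 21.07
tool_pos: [0.4942, 0.2971, -0.0051]
orientation: [-3.13, -0.264, -0.003]
force: [1.8, 0.6, 2.9]
opening: 0.0457
gripper_force: 25.0
```

Call:
{"fn": "arm_command", "kwargs": {
  "deltas": [
    [[0, 0, 0, 0, 0, 0], [0, 0, 0, 0, 0, 0], [0, 0, 0, 0, 0, 0], [0, 0, 0.5, 0, 0, 0], [0, 0, 1, 0, 0, 0], [0, 0, 2, 0, 0, 0], [0, 0, 3, 0, 0, 0], [0, 0, 4, 0, 0, 0], [0, -1, 4, 0, 0, 0], [0, -3, 4, 0, 0, 5], [0, -4, 0, 0, 0, 5], [0, -4, 0, 0, 0, 5]]
  ],
  "gripper": 0.35
}}

```text
t: 22.07
tool_pos: [0.4952, 0.1819, 0.1773]
orientation: [-3.066, -0.681, -0.012]
force: [0.3, -0.6, -0.6]
opening: 0.0628
gripper_force: 0.0
```

```bash
python3 - <<'E'
from h import *
s=pose(); im,c=shot("top","top2"); H,S,V=split(im)
for y,x in((252,405),(307,436),(300,445),(320,470)): print(H[y,x],S[y,x],V[y,x])
roi=np.zeros(H.shape,bool); roi[200:360,340:520]=1
m=(S>95)&(H>10)&(H<22)&roi
rects(im,c,"top",m,.03,"pale",100)
a=cv2.resize(im[200:320,120:320],(800,480)); cv2.imwrite("pics/v3.png",a)
E
```

```text
t 22.07 tcp [495.2 181.9 177.3] psi -64.95 tilt 0.44 zx,zy [0.0074 0.002 ] F [ 0.3 -0.6 -0.6] open 62.8 gf 0.0 q6 79.5
17 137 127
16 137 128
16 136 126
17 66 136
pale [410. 251.] 520 ctr [ 570.5 -295. ] size [50.4 77.2] longdir 175.1
pale [439. 307.] 543 ctr [ 423.3 -374.9] size [51.8 76.4] longdir 158.9
```

View pics/v3.png

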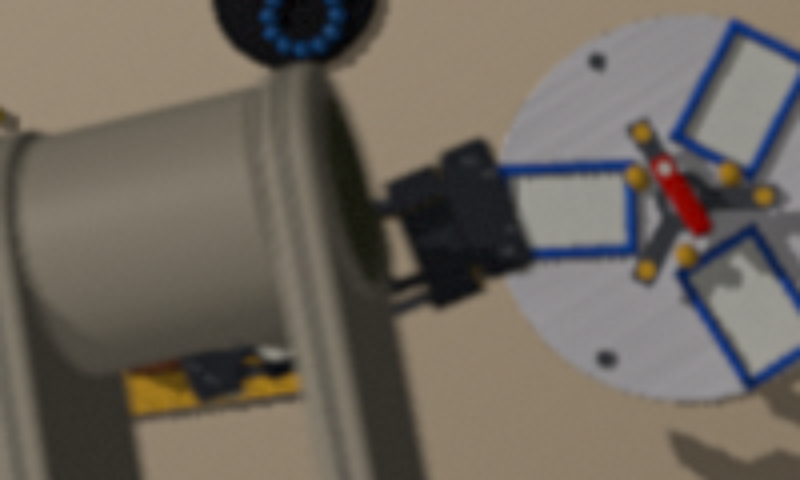

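The jig's three pockets are now empty; the arm hides the tray, so I'll check it later. The two pale blocks are unmoved, and I go to view them closely.

Call:
{"fn": "arm_command", "kwargs": {
  "deltas": [
    [[0.3, -3.9, 0, 0, 0, -2.5], [0.3, -3.9, 0, 0, 0, -2.5], [0.3, -3.9, 0, 0, 0, -2.5], [0.3, -3.9, 0, 0, 0, -2.5], [0.3, -3.9, 0, 0, 0, -2.5], [0.3, -3.9, 0, 0, 0, -2.5], [0.3, -3.9, 0, 0, 0, -2.5], [0.3, -3.9, 0, 0, 0, -2.5], [0.3, -3.9, 0, 0, 0, -2.5], [0.3, -3.9, 0, 0, 0, -2.5], [0.3, -3.9, 0, 0, 0, -2.5], [0.3, -3.9, 0, 0, 0, -2.5]]
  ]
}}

```text
t: 23.12
tool_pos: [0.529, -0.2883, 0.1735]
orientation: [3.138, -0.15, 0.001]
force: [1.5, 0.1, -0.4]
opening: 0.063
gripper_force: 0.0
```

Call:
{"fn": "arm_command", "kwargs": {
  "deltas": [
    [[0, 0, 0, 0, 0, 0], [0, 0, 0, 0, 0, 0], [0, 0, 0, 0, 0, 0], [0, 0, 0, 0, 0, 0], [0, 0, 0, 0, 0, 0]]
  ]
}}

```text
t: 23.53
tool_pos: [0.5295, -0.2849, 0.1729]
orientation: [-3.138, 0.143, -0.001]
force: [0.1, -0.2, 0.7]
opening: 0.0629
gripper_force: 0.0
```

```bash
cat > pale.py <<'E'
from h import *
s=pose(); im,c=shot("wrist","wp%d"%(s["t"]*100)); H,S,V=split(im)
m=cv2.morphologyEx(((S>92)&(H>8)&(H<24)&(V>90)).astype(np.uint8),3,np.ones((7,7)))
rects(im,c,"wrist",m,.03,"pale",800)
im,c=shot("top","tp%d"%(s["t"]*100)); H,S,V=split(im)
roi=np.zeros(H.shape,bool); roi[150:400,340:520]=1
rects(im,c,"top",(S>95)&(H>10)&(H<22)&roi,.03,"palet",100)
E
python3 pale.py; ls -t pics|head -3
```

```text
t 23.53 tcp [ 529.5 -284.9  172.9] psi -95.22 tilt 0.02 zx,zy [0.0004 0.0001] F [ 0.1 -0.2  0.7] open 62.9 gf 0.0 q6 62.0
pale [338. 171.] 5650 ctr [ 570.5 -294.8] size [44.9 75. ] longdir 176.1
pale [455. 310.] 1467 ctr [ 443.9 -379.7] size [59.4 37.3] longdir 60.6
pale [507. 421.] 1317 ctr [ 329.9 -430.9] size [95.7 27. ] longdir 3.7
palet [439. 307.] 543 ctr [ 423.3 -374.9] size [52.  76.4] longdir 158.9
tp2353.png
wp2353.png
v3.png
```

Call:
{"fn": "arm_command", "kwargs": {
  "deltas": [
    [[1, -0.5, -2, 0, 0, 1.3], [1.6, -0.5, -3, 0, 0, 0], [1.5, 0, -3, 0, 0, 0], [0, 0, -3, 0, 0, 0], [0, 0, -2, 0, 0, 0], [0, 0, -1.5, 0, 0, 0], [0, 0, -1.5, 0, 0, 0], [0, 0, -1, 0, 0, 0], [0, 0, -0.7, 0, 0, 0], [0, 0, -0.6, 0, 0, 0], [0, 0, 0, 0, 0, 0], [0, 0, 0, 0, 0, 0]]
  ]
}}

```text
t: 24.63
tool_pos: [0.5705, -0.2963, -0.0101]
orientation: [3.139, -0.11, 0.001]
force: [0.5, 0.0, 0.4]
opening: 0.0627
gripper_force: 0.0
```

Call:
{"fn": "arm_command", "kwargs": {
  "deltas": [
    [[0, 0, 0, 0, 0, 0], [0, 0, 0, 0, 0, 0], [0, 0, 0, 0, 0, 0], [0, 0, 0, 0, 0, 0], [0, 0, 0, 0, 0, 0], [0, 0, 0, 0, 0, 0], [0, 0, 0, 0, 0, 0]]
  ],
  "gripper": -1
}}

```text
t: 25.22
tool_pos: [0.5707, -0.2967, -0.0097]
orientation: [3.139, -0.111, 0.002]
force: [-1.0, -0.2, 6.3]
opening: 0.0458
gripper_force: 25.0
```

Call:
{"fn": "arm_command", "kwargs": {
  "deltas": [
    [[0, 0, 0.5, 0, 0, 0], [0, 0, 1, 0, 0, 0], [0, 0, 2, 0, 0, 0], [0, 0, 3, 0, 0, 0], [0, 0, 3, 0, 0, 0], [0, 0, 2.5, 0, 0, 0], [0, 0, 0, 0, 0, 0], [0, 0, 0, 0, 0, 0]]
  ]
}}

```text
t: 25.88
tool_pos: [0.5717, -0.2972, 0.1125]
orientation: [3.137, -0.11, 0.007]
force: [-0.7, 0.2, -1.5]
opening: 0.0458
gripper_force: 25.0
```

```bash
python3 - <<'E'
from h import *
s=pose()
E
```

```text
t 25.88 tcp [ 571.7 -297.2  112.5] psi -94.03 tilt 0.27 zx,zy [ 0.0041 -0.0025] F [-0.7  0.2 -1.5] open 45.8 gf 25.0 q6 62.0
```

Call:
{"fn": "arm_command", "kwargs": {
  "deltas": [
    [[0.56, 2.41, 0, 0, 0, -1.86], [0.56, 2.41, 0, 0, 0, -1.86], [0.56, 2.41, 0, 0, 0, -1.86], [0.56, 2.41, 0, 0, 0, -1.86], [0.56, 2.41, 0, 0, 0, -1.86], [0.56, 2.41, 0, 0, 0, -1.86], [0.56, 2.41, 0, 0, 0, -1.86], [0.56, 2.41, 0, 0, 0, -1.86], [0.56, 2.41, 0, 0, 0, -1.86], [0.56, 2.41, 0, 0, 0, -1.86], [0.56, 2.41, 0, 0, 0, -1.86], [0.56, 2.41, 0, 0, 0, -1.86]]
  ]
}}

```text
t: 26.88
tool_pos: [0.6361, -0.0057, 0.1073]
orientation: [3.058, -0.718, -0.005]
force: [0.4, -0.6, -0.6]
opening: 0.0456
gripper_force: 25.0
```

Call:
{"fn": "arm_command", "kwargs": {
  "deltas": [
    [[0, 0, -1.5, 0, 0, 0], [0, 0, -2.5, 0, 0, 0], [0, 0, -2, 0, 0, 0], [0, 0, -1.5, 0, 0, 0], [0, 0, -0.5, 0, 0, 0], [0, 0, 0, 0, 0, 0], [0, 0, 0, 0, 0, 0], [0, 0, 0, 0, 0, 0], [0, 0, 0, 0, 0, 0]]
  ]
}}

```text
t: 27.63
tool_pos: [0.6383, -0.0073, 0.0309]
orientation: [-3.059, 0.716, -0.003]
force: [-0.1, 0.4, -0.2]
opening: 0.0454
gripper_force: 25.0
```

```bash
python3 - <<'E'
from h import *
s=pose(); im,c=shot("wrist","w8")
E
```

```text
t 27.63 tcp [638.3  -7.3  30.9] psi -116.36 tilt 0.11 zx,zy [ 0.002  -0.0001] F [-0.1  0.4 -0.2] open 45.4 gf 25.0 q6 111.1
```

View pics/w8.png

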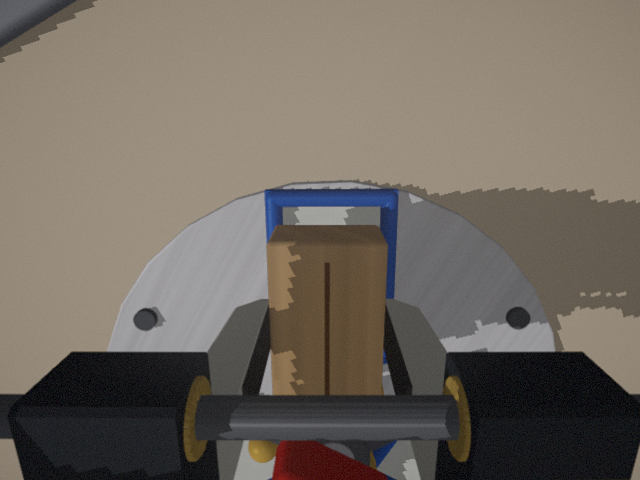

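The block is over pocket B, its outer face at (327,235) with the pocket's far wall at (330,198). I check the offset numerically.

```bash
python3 - <<'E'
from h import *
im=cv2.imread("pics/w8.png"); c=cam("wrist"); p=np.array([.6383,-.0073])
a=np.radians(-26.3); u=np.array([np.cos(a),np.sin(a)]); v=np.array([-u[1],u[0]])
def rel(uv,z): 
    d=ray("wrist",uv,z,c)[:,:2]-p; print((np.c_[d@u,d@v]*1000).round(1).tolist())
g=cv2.cvtColor(im,cv2.COLOR_BGR2GRAY); 
H,S,V=split(im)
print([(y,int(H[y,345]),int(S[y,345]),int(V[y,345])) for y in range(186,252,3)])
rel([(277,226),(380,226)],.0406); rel([(268,243),(386,243)],.0706)
rel([(266,190),(397,190),(283,206),(380,206)],.018)
E
```

```text
[(186, 150, 5, 157), (189, 112, 67, 87), (192, 114, 141, 98), (195, 110, 166, 123), (198, 110, 166, 138), (201, 111, 160, 139), (204, 109, 184, 129), (207, 23, 6, 162), (210, 30, 6, 136), (213, 30, 5, 166), (216, 36, 8, 165), (219, 45, 9, 115), (222, 23, 7, 139), (225, 17, 54, 89), (228, 11, 85, 72), (231, 12, 85, 84), (234, 14, 87, 85), (237, 14, 86, 77), (240, 17, 89, 77), (243, 17, 103, 87), (246, 15, 101, 93), (249, 17, 109, 94)]
[[35.4, 23.7], [35.4, -21.7]]
[[36.0, 23.6], [36.0, -20.4]]
[[47.9, 31.1], [47.9, -32.1], [40.1, 23.1], [40.0, -24.2]]
```

Call:
{"fn": "arm_command", "kwargs": {
  "deltas": [
    [[0.1, -0.2, -0.5, 0, 0, 0], [0, 0, -0.8, 0, 0, 0], [0, 0, -0.5, 0, 0, 0], [0, 0, -0.4, 0, 0, 0], [0, 0, -0.3, 0, 0, 0], [0, 0, -0.2, 0, 0, 0], [0, 0, -0.2, 0, 0, 0], [0, 0, 0, 0, 0, 0], [0, 0, 0, 0, 0, 0]]
  ]
}}

```text
t: 28.43
tool_pos: [0.6384, -0.0091, 0.0005]
orientation: [-3.059, 0.716, -0.0]
force: [0.0, 0.7, -0.4]
opening: 0.0454
gripper_force: 25.0
```

```bash
python3 - <<'E'
from h import *
s=pose(); print(s["wrist_torque"])
E
```

```text
t 28.43 tcp [ 6.384e+02 -9.100e+00  5.000e-01] psi -116.35 tilt 0.0 zx,zy [0.0001 0.    ] F [ 0.   0.7 -0.4] open 45.4 gf 25.0 q6 110.9
[ 0.01229834  0.18815242 -0.00405992]
```

Call:
{"fn": "arm_command", "kwargs": {
  "deltas": [
    [[0, 0, -0.2, 0, 0, 0], [0, 0, 0, 0, 0, 0], [0, 0, 0, 0, 0, 0]]
  ]
}}

```text
t: 28.68
tool_pos: [0.6384, -0.0091, -0.0015]
orientation: [-3.059, 0.716, -0.0]
force: [0.2, -0.4, -0.2]
opening: 0.0458
gripper_force: 25.0
```

Call:
{"fn": "arm_command", "kwargs": {
  "deltas": [
    [[0, 0, 0, 0, 0, 0], [0, 0, 0, 0, 0, 0], [0, 0, 0, 0, 0, 0], [0, 0, 0.5, 0, 0, 0], [0, 0, 1, 0, 0, 0], [0, 0, 2, 0, 0, 0], [0, 0, 3, 0, 0, 0], [0, 0, 4, 0, 0, 0], [0, 0, 4, 0, 0, 0], [0, 0, 3, 0, 0, 0]]
  ],
  "gripper": 0.35
}}

```text
t: 29.52
tool_pos: [0.6394, -0.0092, 0.1787]
orientation: [-3.058, 0.716, -0.007]
force: [0.2, -0.9, -0.4]
opening: 0.0627
gripper_force: 0.0
```

Call:
{"fn": "arm_command", "kwargs": {
  "deltas": [
    [[-2.1, -2.92, 0, 0, 0, 0.42], [-2.1, -2.92, 0, 0, 0, 0.42], [-2.1, -2.92, 0, 0, 0, 0.42], [-2.1, -2.92, 0, 0, 0, 0.42], [-2.1, -2.92, 0, 0, 0, 0.42], [-2.1, -2.92, 0, 0, 0, 0.42], [-2.1, -2.92, 0, 0, 0, 0.42], [-2.1, -2.92, 0, 0, 0, 0.42], [-2.1, -2.92, 0, 0, 0, 0.42], [-2.1, -2.92, 0, 0, 0, 0.42], [-2.1, -2.92, 0, 0, 0, 0.42], [-2.1, -2.92, 0, 0, 0, 0.42]]
  ]
}}

```text
t: 30.52
tool_pos: [0.3854, -0.361, 0.175]
orientation: [3.086, -0.58, 0.002]
force: [1.0, 0.4, -0.2]
opening: 0.0628
gripper_force: 0.0
```

Call:
{"fn": "arm_command", "kwargs": {
  "deltas": [
    [[0, 0, 0, 0, 0, 0], [0, 0, 0, 0, 0, 0], [0, 0, 0, 0, 0, 0], [0, 0, 0, 0, 0, 0], [0, 0, 0, 0, 0, 0]]
  ]
}}

```text
t: 30.93
tool_pos: [0.3873, -0.3585, 0.1737]
orientation: [-3.088, 0.578, -0.001]
force: [-0.2, 0.1, -0.3]
opening: 0.063
gripper_force: 0.0
```

```bash
python3 pale.py; ls -t pics | head -2
```

```text
t 30.93 tcp [ 387.3 -358.5  173.7] psi -111.21 tilt 0.02 zx,zy [0.0004 0.    ] F [-0.2  0.1 -0.3] open 63.0 gf 0.0 q6 62.8
pale [334. 176.] 5586 ctr [ 421.3 -375.9] size [45.1 74.6] longdir 158.7
tp3093.png
wp3093.png
```

Call:
{"fn": "arm_command", "kwargs": {
  "deltas": [
    [[1, -0.6, -2, 0, 0, 0], [1.2, -0.6, -3, 0, 0, 0], [1, -0.5, -3, 0, 0, 0], [0, 0, -3, 0, 0, 0], [0, 0, -2, 0, 0, 0], [0, 0, -1.5, 0, 0, 0], [0, 0, -1.5, 0, 0, 0], [0, 0, -1, 0, 0, 0], [0, 0, -0.7, 0, 0, 0], [0, 0, -0.7, 0, 0, 0], [0, 0, 0, 0, 0, 0], [0, 0, 0, 0, 0, 0]]
  ]
}}

```text
t: 32.03
tool_pos: [0.4186, -0.3766, -0.0102]
orientation: [3.087, -0.581, 0.0]
force: [-0.2, 0.1, 0.3]
opening: 0.063
gripper_force: 0.0
```

Call:
{"fn": "arm_command", "kwargs": {
  "deltas": [
    [[0, 0, 0, 0, 0, 0], [0, 0, 0, 0, 0, 0], [0, 0, 0, 0, 0, 0], [0, 0, 0, 0, 0, 0], [0, 0, 0, 0, 0, 0], [0, 0, 0, 0, 0, 0], [0, 0, 0, 0, 0, 0]]
  ],
  "gripper": -1
}}

```text
t: 32.62
tool_pos: [0.4188, -0.3771, -0.0097]
orientation: [3.087, -0.581, 0.002]
force: [0.4, 0.5, 5.0]
opening: 0.0454
gripper_force: 25.0
```

Call:
{"fn": "arm_command", "kwargs": {
  "deltas": [
    [[0, 0, 0.5, 0, 0, 0], [0, 0, 1, 0, 0, 0], [0, 0, 2, 0, 0, 0], [0, 0, 3, 0, 0, 0], [0, 0, 3, 0, 0, 0], [0, 0, 2.5, 0, 0, 0], [0, 0, 0, 0, 0, 0], [0, 0, 0, 0, 0, 0]]
  ]
}}

```text
t: 33.28
tool_pos: [0.4195, -0.3777, 0.1122]
orientation: [3.085, -0.58, 0.006]
force: [0.5, 0.5, -0.7]
opening: 0.0453
gripper_force: 25.0
```

```bash
python3 - <<'E'
from h import *
s=pose()
im,c=shot("top","top3"); cv2.imwrite("pics/v4.png",cv2.resize(im[120:380,100:520],(800,495)))
E
```

```text
t 33.28 tcp [ 419.5 -377.7  112.2] psi -111.31 tilt 0.26 zx,zy [ 0.0031 -0.0033] F [ 0.5  0.5 -0.7] open 45.3 gf 25.0 q6 64.1
```

View pics/v4.png

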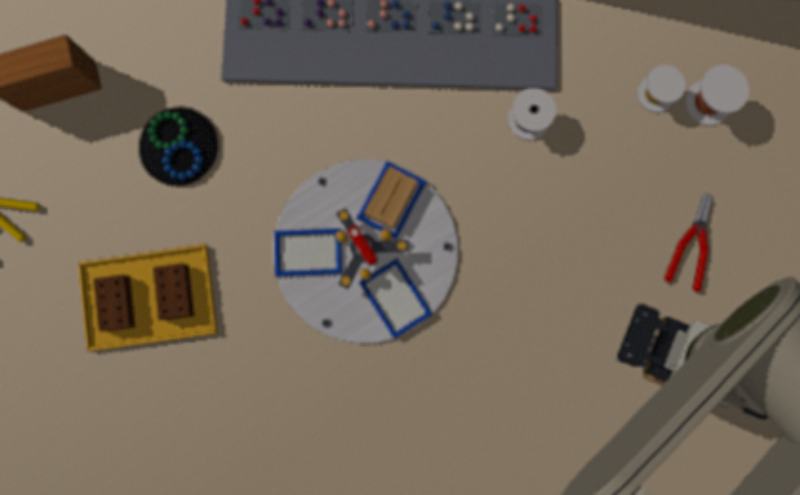

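The tray holds both dark blocks flat at (115,303) and (173,292). Pale block 1 is in pocket B at (392,200), and the spool, dish and pliers are undisturbed. I carry pale block 2 to pocket C.

Call:
{"fn": "arm_command", "kwargs": {
  "deltas": [
    [[0.64, 3, 0, 0, 0, 4.58], [0.64, 3, 0, 0, 0, 4.58], [0.64, 3, 0, 0, 0, 4.58], [0.64, 3, 0, 0, 0, 4.58], [0.64, 3, 0, 0, 0, 4.58], [0.64, 3, 0, 0, 0, 4.58], [0.64, 3, 0, 0, 0, 4.58], [0.64, 3, 0, 0, 0, 4.58], [0.64, 3, 0, 0, 0, 4.58], [0.64, 3, 0, 0, 0, 4.58], [0.64, 3, 0, 0, 0, 4.58], [0.64, 3, 0, 0, 0, 4.58]]
  ]
}}

```text
t: 34.33
tool_pos: [0.4937, -0.0148, 0.1075]
orientation: [-3.004, -0.915, 0.005]
force: [1.3, -0.6, -0.5]
opening: 0.0459
gripper_force: 25.0
```

Call:
{"fn": "arm_command", "kwargs": {
  "deltas": [
    [[0, 0, -1.5, 0, 0, 0], [0, 0, -2.5, 0, 0, 0], [0, 0, -2, 0, 0, 0], [0, 0, -1.5, 0, 0, 0], [0, 0, -0.5, 0, 0, 0], [0, 0, 0, 0, 0, 0], [0, 0, 0, 0, 0, 0], [0, 0, 0, 0, 0, 0], [0, 0, 0, 0, 0, 0]]
  ]
}}

```text
t: 35.08
tool_pos: [0.4962, -0.0168, 0.0307]
orientation: [3.006, 0.909, 0.003]
force: [0.7, -0.0, -0.8]
opening: 0.0458
gripper_force: 25.0
```

```bash
python3 - <<'E'
from h import *
s=pose(); im,c=shot("wrist","w9"); p=s["tool_pos"]
R=cv2.Rodrigues(s["orientation"])[0]; u=R[:2,0]; v=R[:2,1]; print(u,v)
# outward is -u (C), camera on the knob side: show
def P(a,b,z): return np.r_[p[:2]+a*u/1000+b*v/1000,z]
zt=p[2]+.0397
q=proj("wrist",[P(38,0,zt),P(38,23,zt),P(38,-23,zt),P(38,0,zt-.03),P(40,25,.018),P(40,-25,.018),P(-40,25,.018)],c); print(q.round(0).tolist())
cv2.imwrite("pics/v5.png",im)
E
```

```text
t 35.08 tcp [496.2 -16.8  30.7] psi -56.36 tilt 0.12 zx,zy [ 0.002  -0.0003] F [ 0.7 -0.  -0.8] open 45.8 gf 25.0 q6 48.5
[0.83256562 0.55392431] [ 0.55392276 -0.83256698]
[[331.0, 243.0], [392.0, 243.0], [269.0, 243.0], [330.0, 224.0], [381.0, 210.0], [278.0, 210.0], [376.0, 355.0]]
```

View pics/v5.png

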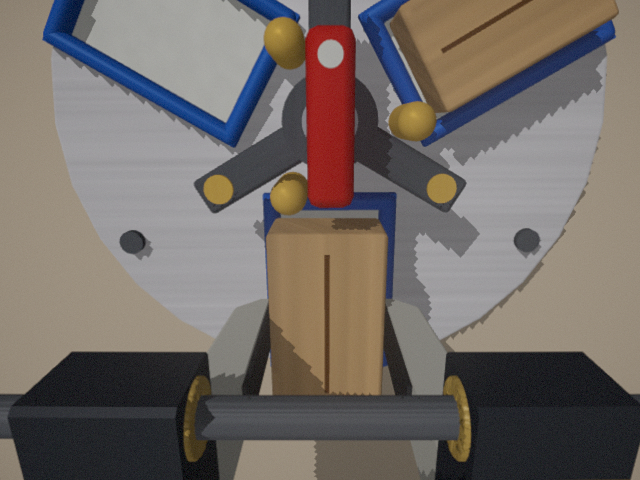

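Block 2 is over pocket C. The block's edges are at y 236 (top) and 219 (bottom), and the pocket wall is at y 193 and 210, x 263–396. I compute the correction.

```bash
python3 - <<'E'
from h import *
im=cv2.imread("pics/w9.png"); c=cam("wrist"); p=np.array([.4962,-.0168]); u=np.array([.8326,.5539]); v=np.array([.5539,-.8326])
H,S,V=split(im)
print([(y,int(H[y,300]),int(S[y,300]),int(V[y,300])) for y in range(190,246,2)])
print("row222",[(x,int(H[222,x]),int(S[222,x])) for x in range(258,300,3)],[(x,int(H[222,x]),int(S[222,x])) for x in range(366,402,3)])
def rel(uv,z):
    d=ray("wrist",uv,z,c)[:,:2]-p; print((np.c_[d@u,d@v]*1000).round(1).tolist())
rel([(277,219),(380,219)],.0404); rel([(268,236),(387,236)],.0704); rel([(264,194),(396,194),(281,210),(379,210)],.018)
E
```

```text
[(190, 20, 162, 120), (192, 20, 155, 122), (194, 20, 157, 122), (196, 20, 164, 121), (198, 20, 166, 118), (200, 19, 140, 120), (202, 20, 161, 111), (204, 20, 136, 111), (206, 21, 146, 105), (208, 19, 167, 101), (210, 17, 79, 106), (212, 18, 11, 116), (214, 20, 13, 116), (216, 24, 11, 117), (218, 17, 83, 114), (220, 18, 107, 117), (222, 16, 104, 120), (224, 17, 108, 118), (226, 15, 102, 127), (228, 16, 109, 124), (230, 16, 106, 127), (232, 16, 100, 127), (234, 16, 99, 144), (236, 17, 109, 150), (238, 16, 104, 150), (240, 16, 105, 151), (242, 16, 108, 149), (244, 17, 104, 150)]
row222 [(258, 140, 7), (261, 165, 4), (264, 113, 95), (267, 111, 153), (270, 112, 155), (273, 171, 28), (276, 17, 111), (279, 16, 104), (282, 18, 98), (285, 17, 103), (288, 16, 98), (291, 17, 102), (294, 15, 108), (297, 16, 108)] [(366, 17, 120), (369, 15, 104), (372, 16, 106), (375, 18, 108), (378, 15, 112), (381, 113, 129), (384, 112, 150), (387, 111, 162), (390, 114, 150), (393, 110, 147), (396, 135, 5), (399, 165, 5)]
[[40.4, -23.3], [40.4, 21.9]]
[[40.5, -23.3], [40.5, 20.9]]
[[47.9, -31.8], [47.9, 32.1], [40.0, -23.8], [40.0, 24.1]]
```

Call:
{"fn": "arm_command", "kwargs": {
  "deltas": [
    [[-0.19, -0.19, -0.5, 0, 0, 0], [0, 0, -0.8, 0, 0, 0], [0, 0, -0.5, 0, 0, 0], [0, 0, -0.4, 0, 0, 0], [0, 0, -0.3, 0, 0, 0], [0, 0, -0.2, 0, 0, 0], [0, 0, -0.2, 0, 0, 0], [0, 0, 0, 0, 0, 0], [0, 0, 0, 0, 0, 0]]
  ]
}}

```text
t: 35.88
tool_pos: [0.4933, -0.0184, 0.0004]
orientation: [-3.007, -0.909, 0.0]
force: [0.2, -0.5, -0.7]
opening: 0.0456
gripper_force: 25.0
```

```bash
python3 - <<'E'
from h import *
s=pose(); print(s["wrist_torque"])
E
```

```text
t 35.88 tcp [ 4.933e+02 -1.840e+01  4.000e-01] psi -56.35 tilt 0.01 zx,zy [-0.0002  0.0001] F [ 0.2 -0.5 -0.7] open 45.6 gf 25.0 q6 48.3
[-0.03609534  0.13699411 -0.01192613]
```

Call:
{"fn": "arm_command", "kwargs": {
  "deltas": [
    [[0, 0, -0.2, 0, 0, 0], [0, 0, 0, 0, 0, 0], [0, 0, 0, 0, 0, 0]]
  ]
}}

```text
t: 36.13
tool_pos: [0.4932, -0.0184, -0.0016]
orientation: [-3.007, -0.909, 0.0]
force: [0.2, 0.4, -0.7]
opening: 0.046
gripper_force: 25.0
```

Call:
{"fn": "arm_command", "kwargs": {
  "deltas": [
    [[0, 0, 0, 0, 0, 0], [0, 0, 0, 0, 0, 0], [0, 0, 0, 0, 0, 0], [0, 0, 0.5, 0, 0, 0], [0, 0, 1, 0, 0, 0], [0, 0, 2, 0, 0, 0], [0, 0, 3, 0, 0, 0], [0, 0, 4, 0, 0, 0], [1, 0.5, 4, 0, 0, 0], [1, 0.5, 4, 0, 0, 0], [1, 1, 3, 0, 0, 0], [1, 1, 2, 0, 0, 0]]
  ],
  "gripper": 0.35
}}

```text
t: 37.13
tool_pos: [0.5352, 0.0116, 0.2396]
orientation: [3.005, 0.908, 0.01]
force: [-0.1, -0.4, -0.1]
opening: 0.0629
gripper_force: 0.0
```

Call:
{"fn": "arm_command", "kwargs": {
  "deltas": [
    [[0, 0, 0, 0, 0, 0], [0, 0, 0, 0, 0, 0], [0, 0, 0, 0, 0, 0], [0, 0, 0, 0, 0, 0]]
  ]
}}

```text
t: 37.47
tool_pos: [0.532, 0.0113, 0.2319]
orientation: [-3.006, -0.909, 0.004]
force: [0.3, 0.0, 0.0]
opening: 0.0626
gripper_force: 0.0
```

```bash
python3 - <<'E'
from h import *
s=pose(); im,c=shot("wrist","w10"); H,S,V=split(im)
rects(im,c,"wrist",((H<6)|(H>174))&(S>190)&(V>90),.080,"red",200,290)
rects(im,c,"wrist",cv2.morphologyEx(((S>92)&(H>8)&(H<24)&(V>90)).astype(np.uint8),2,np.ones((5,5))),.038,"pale",800,310)
cv2.imwrite("pics/v6.png",im[0:320])
E
```

```text
t 37.47 tcp [532.   11.3 231.9] psi -56.37 tilt 0.16 zx,zy [-0.0028  0.0001] F [0.3 0.  0. ] open 62.6 gf 0.0 q6 52.1
red [331. 186.] 617 ctr [560.3  26.7] size [46.6 13.5] longdir 33.5
pale [58. 69.] 5159 ctr [500.6 281.4] size [122.5  89.3] longdir 9.9
pale [413. 124.] 4584 ctr [637.8  -5.8] size [46.2 75.1] longdir 153.5
pale [329. 259.] 3249 ctr [497.8 -13.4] size [78.6 44.6] longdir 33.3
```

View pics/v6.png

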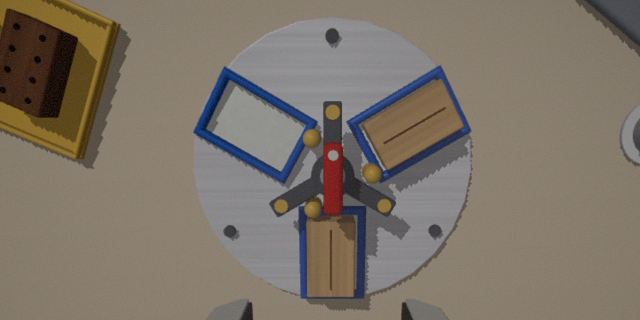

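Both pale blocks lie flat inside their walls, at (412,125) and (331,255). I regrip the knob.

Call:
{"fn": "arm_command", "kwargs": {
  "deltas": [
    [[1, 0.6, -2, 0, 0, 0.7], [1.2, 0.6, -3, 0, 0, 0], [1, 0.5, -3, 0, 0, 0], [0, 0, -3, 0, 0, 0], [0, 0, -3, 0, 0, 0], [0, 0, -2, 0, 0, 0], [0, 0, -2, 0, 0, 0], [0, 0, -1.2, 0, 0, 0], [0, 0, -0.8, 0, 0, 0], [0, 0, -0.2, 0, 0, 0], [0, 0, 0, 0, 0, 0], [0, 0, 0, 0, 0, 0]]
  ],
  "gripper": 0
}}

```text
t: 38.52
tool_pos: [0.5662, 0.0285, 0.0327]
orientation: [3.001, 0.927, 0.002]
force: [0.2, 0.6, -0.6]
opening: 0.0463
gripper_force: 0.0
```

Call:
{"fn": "arm_command", "kwargs": {
  "deltas": [
    [[0, 0, 0, 0, 0, 0], [0, 0, 0, 0, 0, 0], [0, 0, 0, 0, 0, 0], [0, 0, 0, 0, 0, 0], [0, 0, 0, 0, 0, 0], [0, 0, 0, 0, 0, 0], [0, 0, 0, 0, 0, 0]]
  ],
  "gripper": -1,
  "squeeze": 40
}}

```text
t: 39.1
tool_pos: [0.5657, 0.0283, 0.0318]
orientation: [3.001, 0.927, 0.001]
force: [1.0, -1.0, 1.6]
opening: 0.0159
gripper_force: 40.0
```

```bash
python3 - <<'E'
from h import *
s=pose(); print(s["wrist_torque"])
E
```

```text
t 39.1 tcp [565.7  28.3  31.8] psi -55.65 tilt 0.05 zx,zy [ 0.0007 -0.0003] F [ 1.  -1.   1.6] open 15.9 gf 40.0 q6 53.4
[-0.32343979  0.01118453 -0.01938971]
```

Call:
{"fn": "arm_command", "kwargs": {
  "deltas": [
    [[0, 0, 0.4, 0, 0, 0], [0, 0, 0.4, 0, 0, 0], [0, 0, 0.4, 0, 0, 0], [0, 0, 0.4, 0, 0, 0], [0, 0, 0.1, 0, 0, 0], [0, 0, 0, 0, 0, 0], [0, 0, 0, 0, 0, 0], [0, 0, 0, 0, 0, 5], [0, 0, 0, 0, 0, 5], [0, 0, 0, 0, 0, 5], [0, 0, 0, 0, 0, 5]]
  ]
}}

```text
t: 40.02
tool_pos: [0.5651, 0.0289, 0.0487]
orientation: [-2.791, -1.44, 0.0]
force: [0.0, 1.1, 2.2]
opening: 0.0153
gripper_force: 40.0
```

```bash
python3 - <<'E'
from h import *
s=pose(); print(s["wrist_torque"])
E
```

```text
t 40.02 tcp [565.1  28.9  48.7] psi -35.41 tilt 0.04 zx,zy [-0.0004  0.0006] F [0.  1.1 2.2] open 15.3 gf 40.0 q6 33.1
[-0.06895324  0.1818396  -0.01982569]
```

Call:
{"fn": "arm_command", "kwargs": {
  "deltas": [
    [[0, 0, 0, 0, 0, 5], [0, 0, 0, 0, 0, 5], [0, 0, 0, 0, 0, 5], [0, 0, 0, 0, 0, 5], [0, 0, 0, 0, 0, 5], [0, 0, 0, 0, 0, 5], [0, 0, 0, 0, 0, 5], [0, 0, 0, 0, 0, 5], [0, 0, 0, 0, 0, 0], [0, 0, 0, 0, 0, 0]]
  ]
}}

```text
t: 40.85
tool_pos: [0.5637, 0.0293, 0.048]
orientation: [-2.136, -2.299, 0.002]
force: [-5.0, 2.1, 2.7]
opening: 0.016
gripper_force: 40.0
```

```bash
python3 - <<'E'
from h import *
s=pose(); print(s["wrist_torque"])
im,c=shot("wrist","w11"); H,S,V=split(im); print((((H<6)|(H>174))&(S>190)&(V>90)).sum())
E
```

```text
t 40.85 tcp [563.7  29.3  48. ] psi 4.22 tilt 0.2 zx,zy [-0.0033  0.001 ] F [-5.   2.1  2.7] open 16.0 gf 40.0 q6 -6.5
[ 0.17732233  1.11192147 -0.01518908]
3067
```

Call:
{"fn": "arm_command", "kwargs": {
  "deltas": [
    [[0, 0, -0.4, 0, 0, 0], [0, 0, -0.4, 0, 0, 0], [0, 0, -0.4, 0, 0, 0], [0, 0, -0.3, 0, 0, 0], [0, 0, -0.15, 0, 0, 0], [0, 0, 0, 0, 0, 0]]
  ]
}}

```text
t: 41.4
tool_pos: [0.5637, 0.0292, 0.0317]
orientation: [-2.137, -2.299, 0.003]
force: [-6.7, 2.0, 4.7]
opening: 0.0155
gripper_force: 40.0
```

Call:
{"fn": "arm_command", "kwargs": {
  "deltas": [
    [[0, 0, -0.1, 0, 0, 0], [0, 0, 0, 0, 0, 0], [0, 0, 0, 0, 0, 0]]
  ]
}}

```text
t: 41.65
tool_pos: [0.5639, 0.0292, 0.0316]
orientation: [-2.137, -2.299, 0.002]
force: [-9.5, 1.3, 13.4]
opening: 0.0158
gripper_force: 40.0
```

```bash
python3 - <<'E'
from h import *
s=pose(); print(s["wrist_torque"])
E
```

```text
t 41.65 tcp [563.9  29.2  31.6] psi 4.19 tilt 0.18 zx,zy [-0.0031  0.0009] F [-9.5  1.3 13.4] open 15.8 gf 40.0 q6 -6.5
[ 0.28553034  2.19339481 -0.05846098]
```

The knob is home: firm stop at z 31.6 against 31.8 at the start. I release, back off and check.

Call:
{"fn": "arm_command", "kwargs": {
  "deltas": [
    [[0, 0, 0, 0, 0, 0], [0, 0, 0, 0, 0, 0], [0, 0, 0, 0, 0, 0], [0, 0, 0.5, 0, 0, 0], [0, 0, 1, 0, 0, 0], [0, 0, 2, 0, 0, 0], [0, 0, 3, 0, 0, 0], [0, 0, 4, 0, 0, 0], [0, -1, 4, 0, 0, 0], [0, -1, 4, 0, 0, 0], [0, -1, 2, 0, 0, 0], [0, -2, 0, 0, 0, 0]]
  ],
  "gripper": 0.1
}}

```text
t: 42.65
tool_pos: [0.5687, -0.021, 0.2449]
orientation: [2.128, 2.298, 0.012]
force: [0.5, -0.9, -0.4]
opening: 0.0507
gripper_force: 0.0
```

Call:
{"fn": "arm_command", "kwargs": {
  "deltas": [
    [[0, -1, 0, 0, 0, 0], [0, 0, 0, 0, 0, 0], [0, 0, 0, 0, 0, 0], [0, 0, 0, 0, 0, 0], [0, 0, 0, 0, 0, 0]]
  ]
}}

```text
t: 43.07
tool_pos: [0.5647, -0.0305, 0.2348]
orientation: [-2.134, -2.303, 0.001]
force: [-0.5, 0.2, -1.2]
opening: 0.051
gripper_force: 0.0
```

```bash
python3 - <<'E'
from h import *
s=pose(); im,c=shot("wrist","w12"); H,S,V=split(im)
t,ct=shot("scene","scene2"); 
rects(im,c,"wrist",((H<6)|(H>174))&(S>170)&(V>90),.080,"red",200,290)
m=cv2.morphologyEx(((S>85)&(H>8)&(H<24)&(V>80)&(V<200)).astype(np.uint8),2,np.ones((3,3)))
rects(im,c,"wrist",m,.038,"pale",800,310)
cv2.imwrite("pics/v7.png",np.hstack([im[0:330,120:560],cv2.resize(t[150:280,220:364],(360,330))]))
E
```

```text
t 43.07 tcp [564.7 -30.5 234.8] psi 4.38 tilt 0.13 zx,zy [-0.0021  0.0007] F [-0.5  0.2 -1.2] open 51.0 gf 0.0 q6 -12.7
red [331. 153.] 1182 ctr [563.8  29.4] size [14.6 55.1] longdir 94.3
pale [250. 192.] 3593 ctr [496.9 -13.9] size [77.7 45.3] longdir 33.6
pale [410. 195.] 3616 ctr [636.3  -5.8] size [45.2 78. ] longdir 153.5
```

View pics/v7.png

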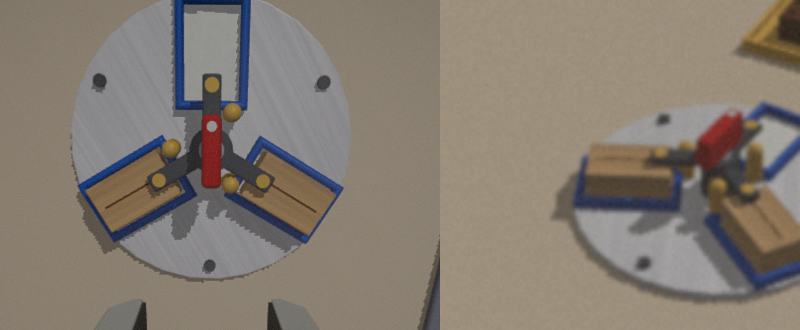

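Arms lie over the pockets, the knob is in at (211,153), and both pale blocks sit flat and square at (138,195) and (290,195). I hand the job in.

```bash
python3 -c "
from h import *
print(ticket.close_job())"
```

```text
the job is handed in; nothing more can be done
None
```

I handed the job in at about 43 s: both dark blocks lie flat in the tray, the two pale blocks are seated in two pockets (only two were present, so the third is empty), the knob is turned over the pockets and pushed home, and the spool, dish and pliers were not touched.

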